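# Restock the spray-paint case and bin the spent cans

## Robot

A 7-joint arm with a two-finger parallel gripper is mounted at the origin on the work surface. World frame = base frame: x ahead of the robot, y to its left, z up, the work surface at z = 0. Lengths are in m, angles in rad, forces in N, time in s.
With the tool pointing down it reaches from about 0.425 to 0.925 m from the base axis. Payload 6.8 kg.
Tool frame: the origin (TCP) lies midway between the tips of the shut fingers; the grasp point (between the pads) lies r.grip_point_offset behind it (r.grip_point_offset is the distance from the TCP to the grasp point, in m); z points along the fingers, y is the direction in which the jaws open and shut (so a half turn about z gives the same grasp; the last joint's range is limited). The gripper opens to 85 mm and grips with 20 to 120 N. Pads are 22 mm wide; open, the fingers measure 114 mm over their backs; the gripper's body (76 mm by 85 mm) begins 54 mm behind the grasp point. The pads swing forward as they close: fully open they stand 13 mm farther back than shut.
Start: joints at [-1.306, 0.477, 0.022, 1.555, -0.011, 1.109, -0.083], TCP at [0.246, 0.629, 0.21] pointing down, gripper open.
Joint ranges: [-2.96, 2.96], [-0.34, 2.1], [-1.41, 1.46], [0.24, 2.44], [-1.37, 4.51], [0.17, 1.92], [-2.96, 2.96]. Speed limits (rad/s): [2.39, 2.39, 3.14, 3.14, 3.14, 3.14, 3.14].

## Interface

Orientations are given as a rotation vector (axis times angle).
In Python, from bench import r gives the robot as it stands. The module is installed in compiled form; this text tells all that it offers.
- The arm moves only by the tool play_rows, never from a script. Its argument "deltas" is a list of rows, each a list of 3 entries, a list of its own where there are three numbers: the finger opening in mm, from 0 to 85.4, then the shift along the tool's x, y, z in mm, then the turn, a rotation vector about the tool's x, y, z in rad. A call has 1 to 8 rows; each row is the pose to reach, as a shift and turn from the pose measured when the call began, along the tool's axes at that moment; what a row does not reach only later rows make up. A row lasts 1/8 s, in which the tool goes at most 62.5 mm and 10.7 degrees, less where a joint would pass 70% of its speed; a pose out of reach is approached as far as the arm can. A call with a gripper value outside its range is refused whole. The fingers move at their own pace and stop on an object; "squeeze" is the grip in N (left out, the last holds). Time passes only in rows, so rows that repeat a pose let the fingers close. It gives the time, the measured TCP pose, the force and the opening at its end, in the units of the state.
- r.get_obs(): the state, without advancing time (a new reading comes with each control period).
- r.grab_frame(name): name is "side" or "top"; returns (picture, depth): 400x640x3 uint8, red, green, blue; 400x640 float32, m along the optical axis (not along the pixel's ray), 0 where there is no reading.
- r.camera_model(name): a dict with "mtx" (3x3 intrinsics, pixels), "D" ([k1, k2, p1, p2, k3] as OpenCV has them; the pictures are not rectified), "rvec" (rotation vector, rad) and "tvec" (3), from world to camera coordinates, as OpenCV has them. Camera axes: x right, y down, z forward; pixel columns grow to the right and rows downward; lengths in m; the calibration is good to about 2 mm. A picture is of the moment at which its call begins. camera_model takes no time and is no camera call.
- r.hand_in(): hands the job in, once; it reports no verdict.
The state is a dict: "clock": time; "joints": joint angles; "qvel": joint speeds; "tau": joint torques, N m; "tcp_pos": TCP position; "orientation": TCP orientation; "contact_force": force on the tool from outside, world axes, zero at the start; "moment": the same for the moment, N m; "grip_width": finger opening in m.
Only numpy, scipy, OpenCV 4.12 (cv2) and the standard library are available. Lean on these libraries where they do the work, as an engineer would, in place of code of your own. Each camera call takes 0.05 s, during which the arm holds its last target. There are 200 camera calls.

## Task

Restock the paint case for the next night: slide the clear door that covers the rubber can mat fully aside past the other door, put every spent can (bare nozzle, no cap), from the mat and from the table, into the bin through its push flap, and stand every full can (wide cap on) upright on the mat. Then slide both doors fully shut again, and leave the cup, the tape roll and the painting where they are.

Things in the scene. Friction and masses are not known exactly. Their poses are not given: they have to be found in the camera images.
- case: Wooden paint case fixed on the table, 430 mm wide (y), 250 mm deep (x, front to the robot), 140 mm high in front, 190 mm at the back. Origin: centre of its underside. Walls 10 mm, floor 6 mm. A partition at y = 0 makes a left (+y) and a right compartment, each 200 x 230 mm inside and open upwards under two clear bypass doors, which slide sideways in a top sloping 10 degrees down to the robot.
- door_left (a joint): Left (+y) sliding door, shut or up to 30 mm ajar at first, in the upper track, a clear 5 mm panel 225 mm wide: 0 = fully shut, 0.177 m = fully open, slid to the right (-y) over the right door. Then the left compartment is free from 38 to 205 mm from the case's middle line, and the pull stands 20 mm from that line. Friction about 1.2 N; stays where left.
- door_right (a joint): Right (-y) sliding door, shut or up to 30 mm ajar at first, in the lower track, a clear 5 mm panel 225 mm wide: 0 = fully shut, 0.177 m = fully open, slid to the left (+y) beneath the left door. Then the right compartment is free from 38 to 205 mm from the case's middle line, and the pull stands 20 mm from that line. Friction about 1.2 N; stays where left.
- door_left_pull (a point): Middle of the left door's pull: a bar 12 mm square, 110 mm long, running front to back (the case's x, rising 10 degrees to the rear) near the door's outer end, on two end posts. Its centre is about 33 mm above the panels, clear below and beside, so it can be pinched across y from above. Moves with the door.
- door_right_pull (a point): Middle of the right door's pull: a bar 12 mm square, 110 mm long, running front to back (the case's x, rising 10 degrees to the rear) near the door's outer end, on two end posts. Its centre is about 33 mm above the panels, clear below and beside, so it can be pinched across y from above. Moves with the door.
- can_mat: Black ribbed rubber mat, 170 mm (x) x 156 mm (y) x 4 mm, on the floor of the left or the right compartment (it varies): the cans' place, seen through the clear door. Origin: centre of its underside, axes as the case's; cans on it stand 10 mm above the table. Two cans fit side by side along y, 70 mm apart, with room in front and behind for fingers. The other compartment has a tray of brushes.
- bin_mouth (a point): Centre of the bin's square mouth (122 mm wide), in the plane of the lid's top, 140 mm above the table top; axes as the bin's. The grey bin with black lid stands on the floor beside the table's right edge, square to it within a few degrees: 240 mm (x) by 360 mm (y, from 120 mm left to 240 mm right of the mouth's centre). Below the sprung flap a slope throws cans to the right, onto a floor 310 mm below the lid.
- flap (a joint): The bin's metal flap, hinged at the mouth's far (+x) edge, just below the lid's top: 0 = shut, grows as its near edge goes down, at most 1.5 rad. A spring weaker than 1 N shuts it. An upright can pushed straight down, foot first, at the mouth's centre opens it; let go when 60 to 90 mm deep it falls in and the flap shuts by itself.
- spent0: A spent spray can (same tin for all cans: 56 mm diameter, 112 mm to the shoulder, 130 mm overall, purple-grey label) with only a thin bare nozzle on top (14 mm wide, 18 mm tall). About 0.1 kg, bottom-heavy. Origin at the centre of its underside, z up along the can. Stands on the can mat at first. May be absent.
- spent1: A spent spray can (same tin for all cans: 56 mm diameter, 112 mm to the shoulder, 130 mm overall, purple-grey label) with only a thin bare nozzle on top (14 mm wide, 18 mm tall). About 0.1 kg, bottom-heavy. Origin at the centre of its underside, z up along the can. Stands on the can mat at first. May be absent.
- spent2: A spent spray can (same tin for all cans: 56 mm diameter, 112 mm to the shoulder, 130 mm overall, purple-grey label) with only a thin bare nozzle on top (14 mm wide, 18 mm tall). About 0.1 kg, bottom-heavy. Origin at the centre of its underside, z up along the can. Stands on the table at first. May be absent.
- spent3: A spent spray can (same tin for all cans: 56 mm diameter, 112 mm to the shoulder, 130 mm overall, purple-grey label) with only a thin bare nozzle on top (14 mm wide, 18 mm tall). About 0.1 kg, bottom-heavy. Origin at the centre of its underside, z up along the can. Stands on the table at first. May be absent.
- full0: A full spray can (same tin for all cans: 56 mm diameter, 112 mm to the shoulder, 130 mm overall, purple-grey label) with its wide grey cap on (53 mm wide, 18 mm tall). About 0.22 kg, bottom-heavy. Origin at the centre of its underside, z up along the can. Stands on the table at first. May be absent.
- full1: A full spray can (same tin for all cans: 56 mm diameter, 112 mm to the shoulder, 130 mm overall, purple-grey label) with its wide grey cap on (53 mm wide, 18 mm tall). About 0.22 kg, bottom-heavy. Origin at the centre of its underside, z up along the can. Stands on the table at first. May be absent.
- cup: Bystander: an open clear plastic cup, 76 mm wide at the rim, 85 mm high, on the left of the table. Origin under its centre. Leave it alone.
- tape_roll: Bystander: a roll of masking tape lying flat, 104 mm diameter, 36 mm high. Origin under its centre. Leave it alone.
- canvas: Bystander: a small finished painting on a board, 150 x 200 x 18 mm, lying flat left of the case. Origin under its centre. Leave it alone.
There are look-alikes about, which are no part of the job. What is shaped like the spent2 but green is not meant.

How it is judged:
By the outcome, as a careful person would: the job done as asked, in the order asked, and still so for the second after the job is handed in, with the robot touching nothing.
Of spent0, spent1, spent2, spent3 only 3 to 4 are there at a start; the rules pass over those that are not, and their reading is None.
Of full0, full1 only 1 to 2 are there at a start; the rules pass over those that are not, and their reading is None.
At some moment in a run one of spent2, spent3, full0, full1 may be knocked a few centimetres aside while the robot is not near it.
It also fails if it takes over 210 s, if anything falls off the work surface, if the arm or the gripper's body presses on something with over 40 N, if the wrist force passes 120 N, or if a joint passes its speed limit or range.

## Working session

There is one attempt and no reset: what is moved stays moved. The work goes in short steps, Python scripts to look and compute and a tool call to move; the robot and the scene stay as the last step left them, time stands still between calls to the robot, and variables do not carry over. Pictures are saved under pics/ and viewed, about 12 in all and at most 16, crops included, and the job is handed in when it is done.

Besides the shell and the picture viewer there is one more tool, called after ">>>" as name(argument=value, ...) on one line, values as JSON. play_rows: Moves the arm, as the interface text tells. Its arguments: {"type":"object","properties":{"deltas":{"type":"array"},"squeeze":{"type":"number"}},"required":["deltas"]}

```bash
mkdir -p pics
cat > h.py <<'E'
import numpy as np, cv2
from scipy.spatial.transform import Rotation as R
from bench import r
def grab(n):
    p,d=r.grab_frame(n); return p,d
def cam(n):
    c=r.camera_model(n); Rm=cv2.Rodrigues(np.array(c['rvec'],float))[0]; return np.array(c['mtx']),np.array(c['D']),Rm,np.array(c['tvec'],float).ravel()
def cloud(n,d):
    K,D,Rm,t=cam(n); v,u=np.mgrid[0:400,0:640]
    q=cv2.undistortPoints(np.stack([u,v],-1).reshape(-1,1,2).astype(float),K,D).reshape(400,640,2)
    P=np.dstack([q*d[...,None],d]); W=(P-t)@Rm; W[d<=0]=np.nan; return W
def ray(n,u,v,z):
    K,D,Rm,t=cam(n); q=cv2.undistortPoints(np.array([[[u,v]]],float),K,D).ravel()
    dr=Rm.T@np.array([q[0],q[1],1]); o=-Rm.T@t; return o+dr*(z-o[2])/dr[2]
def proj(n,p):
    c=r.camera_model(n);return cv2.projectPoints(np.array(p,float).reshape(-1,1,3),np.array(c['rvec'],float),np.array(c['tvec'],float),np.array(c['mtx']),np.array(c['D']))[0].reshape(-1,2)
def save(p,f,s=1,crop=None):
    if crop: a,b,c,d=crop; p=p[b:d,a:c]
    cv2.imwrite('pics/'+f,cv2.resize(p[...,::-1],None,fx=s,fy=s,interpolation=cv2.INTER_CUBIC))
E
python3 - <<'E'
from h import *
for n in('top','side'):
    p,d=grab(n); save(p,n+'0.png',1.25); np.savez(n+'0.npz',p=p,d=d)
    K,D,Rm,t=cam(n); print(n,-Rm.T@t,Rm[2],K[0,0])
o=r.get_obs(); print(o,r.grip_point_offset)
E
```

```text
top [0.25223936 0.07116784 1.58851346] [ 0.18757049 -0.02246357 -0.98199425] 490.5318416994743
side [ 0.90218959 -0.13527238  1.33577958] [-0.28079459  0.1542768  -0.94728722] 433.490747721061
{'clock': 0.1, 'joints': array([-1.30608802,  0.47772286,  0.02231213,  1.55634642, -0.01150503,
        1.10930456, -0.08311327]), 'qvel': array([ 0.00028017, -0.00090487, -0.00036301, -0.00045036, -0.00187517,
        0.00045703, -0.00012027]), 'tau': array([ 4.20767828e-03, -5.97766507e+01,  1.61374222e+00, -2.81957871e+01,
        1.28311824e-02,  5.09069388e-03, -3.34675622e-05]), 'tcp_pos': array([0.24564236, 0.62810455, 0.20892134]), 'orientation': array([-5.82133285e-01, -3.08697688e+00,  2.57723816e-03]), 'contact_force': array([-0.5501261 , -0.32723409,  0.53146379]), 'moment': array([ 0.04202965,  0.04357061, -0.00415703]), 'grip_width': 0.08571247592638337} 0.0187
```

View pics/top0.png

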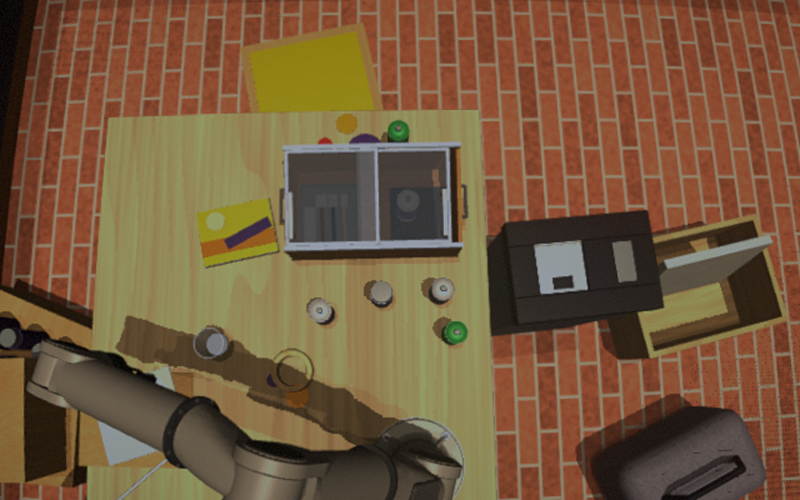

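View pics/side0.png

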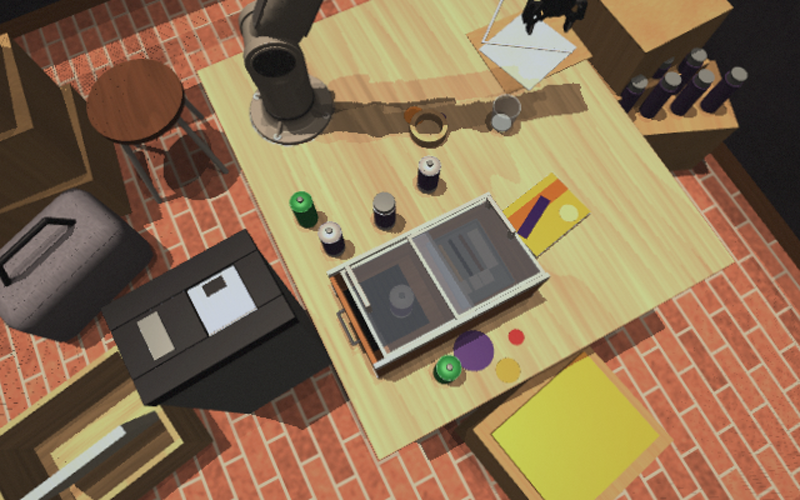

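Run:
```python
from h import *
T=np.load('top0.npz');S=np.load('side0.npz')
a=cv2.resize(T['p'][85:290,150:400],None,fx=3,fy=2.9,interpolation=3)
save(T['p'],'c1.png',3.1,(150,85,400,275))
save(S['p'],'c2.png',3.1,(210,110,450,300))
W=cloud('top',T['d'])
for n,u,v in [('a',320,311),('b',381,292),('c',441,290),('matcan',408,205),('green',455,331),('bin',560,230),('binL',640,240),('caseTL',286,150),('pullL',290,215),('pullR',447,215)]:
    u=int(u/1.25);v=int(v/1.25); w=W[v-6:v+7,u-6:u+7].reshape(-1,3); w=w[~np.isnan(w[:,0])]
    m=w[w[:,2]>w[:,2].max()-.012] if len(w) else w
    print(n,len(w),w[:,2].max().round(4),m.mean(0).round(4),W[v,u].round(4))
```

```text
a 169 0.1335 [0.384  0.2293 0.1254] [0.3843 0.2262 0.1332]
b 169 0.1377 [0.4271 0.0831 0.1301] [0.4272 0.0831 0.1289]
c 168 0.1333 [ 0.4322 -0.0665  0.1253] [ 0.4286 -0.0616  0.1197]
matcan 167 0.1681 [0.6359 0.0142 0.1595] [0.6311 0.0135 0.1588]
green 169 0.1356 [ 0.3293 -0.0971  0.1287] [ 0.331  -0.093   0.1328]
bin 169 0.1498 [ 0.5678 -0.3604  0.1409] [ 0.5681 -0.3605  0.1393]
binL 168 0.1488 [ 0.5396 -0.5635  0.1404] [ 0.5398 -0.5627  0.1399]
caseTL 169 0.1995 [0.7668 0.2996 0.1916] [0.7646 0.3062 0.1902]
pullL 169 0.2085 [0.6039 0.2915 0.201 ] [0.5997 0.2892 0.2042]
pullR 169 0.204 [ 0.5963 -0.0712  0.1981] [ 0.5953 -0.075   0.1978]
```

View pics/c1.png

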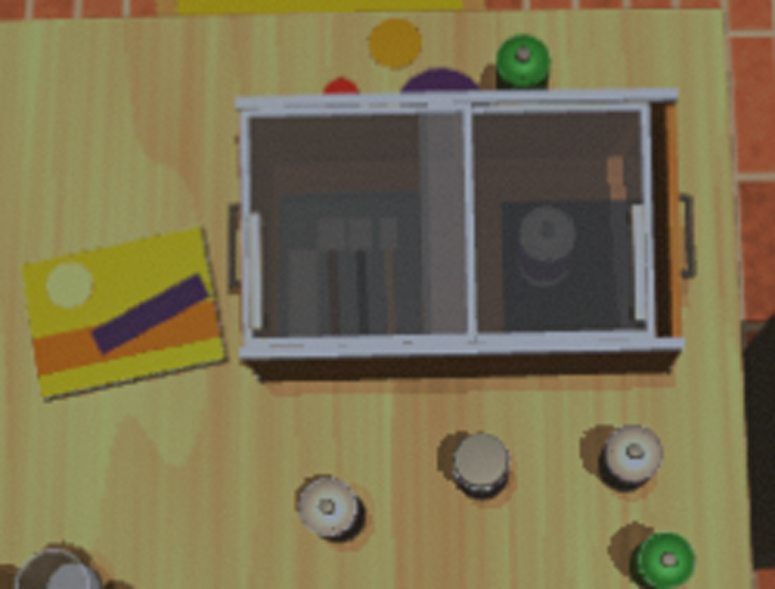

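View pics/c2.png

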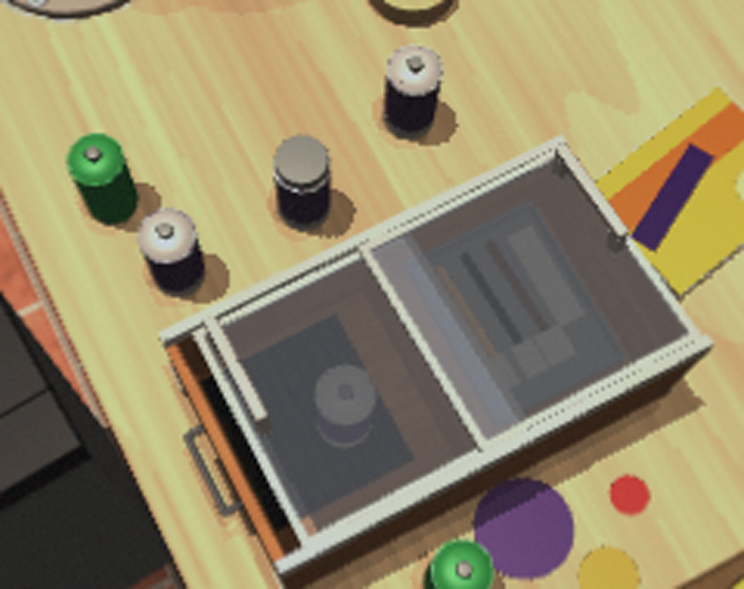

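Run:
```python
from h import *
T=np.load('top0.npz');S=np.load('side0.npz')
t=lambda u,v:(150+u/3.1-.3,85+v/3.1-.3); s=lambda u,v:(210+u/3.1-.3,110+v/3.1-.3)
for n,a,b,z in [('a',(327,506),(415,64),.13),('b',(481,455),(301,158),.13),('c',(634,451),(165,230),.13),('mat',(547,229),(346,392),.14)]:
    print(n,ray('top',*t(*a),z).round(4),ray('side',*s(*b),z).round(4))
for n,Z in(('top',T),('side',S)):
    W=cloud(n,Z['d']); m=(W[...,2]>.132)&(W[...,2]<.215)&(W[...,0]>.47)&(W[...,0]<.85)&(W[...,1]<.4)&(W[...,1]>-.16)
    k,l,st,ce=cv2.connectedComponentsWithStats(m.astype(np.uint8)); i=1+np.argmax(st[1:,4]); q=W[l==i]
    print(n,'case',cv2.minAreaRect(q[:,:2].astype(np.float32)*1000),q[:,2].min(),q[:,2].max())
    g=Z['p'].min(-1)>130
    m=g&(np.abs(W[...,2]-.135)<.03)&(W[...,1]<-.25)&(W[...,1]>-.6)&(W[...,0]>.35)&(W[...,0]<.75)
    k,l,st,ce=cv2.connectedComponentsWithStats(m.astype(np.uint8))
    i=1+np.argmax(st[1:,4]); q=W[l==i]; print('flap',cv2.minAreaRect(q[:,:2].astype(np.float32)*1000),np.median(q[:,2]))
    m=(np.abs(W[...,2]-.14)<.012)&(W[...,1]<-.2)&(W[...,1]>-.75)&(W[...,0]>.3)&(W[...,0]<.8)
    k,l,st,ce=cv2.connectedComponentsWithStats(m.astype(np.uint8))
    i=1+np.argmax(st[1:,4]); q=W[l==i]; print('lid',cv2.minAreaRect(q[:,:2].astype(np.float32)*1000))
    # pull points: bright and above sloped plane
    m=(W[...,2]>.183)&(W[...,1]<.03)&(W[...,1]>-.13)&(W[...,0]>.53)&(W[...,0]<.69)
    q=W[m]; 
    # height above slope
    h=q[:,2]-(.14+(q[:,0]-.5)*np.tan(np.radians(10)))
    q=q[h>.018]; print('pullR',len(q),np.median(q,0).round(4),q.min(0).round(3),q.max(0).round(3))
```

```text
a [0.3848 0.229  0.13  ] [0.388  0.2292 0.13  ]
b [0.4316 0.0805 0.13  ] [0.4272 0.0816 0.13  ]
c [ 0.4327 -0.0675  0.13  ] [ 0.4345 -0.0678  0.13  ]
mat [0.6533 0.0119 0.14  ] [0.6565 0.0117 0.14  ]
top case ((654.802978515625, 98.0925521850586), (253.79884338378906, 433.74847412109375), 0.34288686513900757) 0.13215190275486297 0.21463509492319385
flap ((477.8336181640625, -355.65972900390625), (121.03514862060547, 116.94344329833984), 4.409481525421143) 0.1343349840147712
lid ((480.8659973144531, -416.57952880859375), (252.47679138183594, 374.46612548828125), 4.554567337036133)
pullR 160 [ 0.6012 -0.0713  0.1983] [ 0.551 -0.078  0.185] [ 0.658 -0.066  0.214]
side case ((654.4906616210938, 98.0716552734375), (254.7668914794922, 430.8055725097656), 0.3430129587650299) 0.13215798327775163 0.21452620040841738
flap ((478.59033203125, -356.3098449707031), (122.70895385742188, 118.95248413085938), 4.493161201477051) 0.13605910383871425
lid ((481.9934387207031, -416.3675537109375), (252.45924377441406, 370.8237609863281), 4.126063823699951)
pullR 182 [ 0.61   -0.072   0.2004] [ 0.551 -0.078  0.188] [ 0.661 -0.065  0.215]
```

```bash
cat >> h.py <<'E'
def plan(wps):
    """wps: (x,y,z[m],yaw deg of tool y from world y,open mm); prints the tool-frame rows from the present pose."""
    o=r.get_obs(); p0=o['tcp_pos']; R0=R.from_rotvec(o['orientation'])
    print('t',round(o['clock'],2),'tcp',p0.round(4),'yaw tooly',np.degrees(np.arctan2(*R0.as_matrix()[:2,1][::-1])).round(1),'f',o['contact_force'].round(1),'w',round(o['grip_width'],4),'j7',o['joints'][6].round(2),'j1',o['joints'][0].round(2))
    p=p0
    for x,y,z,yaw,op in wps:
        # tool z down; tool y at angle yaw from world +y or half-turned: take the one nearer to R0
        c=[R.from_euler('z',yaw+k,degrees=True)*R.from_euler('x',180,degrees=True) for k in(0,180)]
        q=min((R0.inv()*k for k in c),key=lambda k:k.magnitude()); d=R0.inv().apply(np.array([x,y,z])-p0)*1000
        print([op,[round(v,0) for v in d],[round(v,3) for v in q.as_rotvec()]],'rows>=%.1f'%max(np.linalg.norm(np.array([x,y,z])-p)*16,np.degrees(q.magnitude())/10.7)); p=np.array([x,y,z])
E
python3 - <<'E'
from h import *
T=np.load('top0.npz');S=np.load('side0.npz')
for n,Z in(('top',T),('side',S)):
    W=cloud(n,Z['d']); q=W[(W[...,1]<.33)&(W[...,1]>.25)&(W[...,0]>.56)&(W[...,0]<.65)]
    h=q[:,2]-(.14+(q[:,0]-.53)*np.tan(np.radians(10))); q=q[(h>.022)&(h<.06)]
    print('pullL',len(q),np.median(q,0).round(4),q.min(0).round(3),q.max(0).round(3))
plan([(.4,.45,.32,0,40),(.603,-.072,.32,0,40),(.603,-.072,.178,0,40)])
E
```

```text
pullL 140 [0.6003 0.2905 0.1985] [0.56  0.285 0.168] [0.65  0.298 0.211]
pullL 151 [0.606  0.2887 0.2005] [0.56  0.283 0.17 ] [0.65  0.297 0.212]
t 0.1 tcp [0.2456 0.6281 0.2089] yaw tooly 68.6 f [-0.6 -0.3  0.5] w 0.0857 j7 -0.08 j1 -1.31
[40, [np.float64(-209.0), np.float64(-110.0), np.float64(-111.0)], [np.float64(-0.002), np.float64(-0.0), np.float64(-0.373)]] rows>=4.2
[40, [np.float64(-588.0), np.float64(-522.0), np.float64(-110.0)], [np.float64(-0.002), np.float64(-0.0), np.float64(-0.373)]] rows>=9.0
[40, [np.float64(-588.0), np.float64(-522.0), np.float64(32.0)], [np.float64(-0.002), np.float64(-0.0), np.float64(-0.373)]] rows>=2.3
```

>>> play_rows(deltas=[[40,[-105,-55,-56],[0,0,-0.15]],[40,[-209,-110,-111],[0,0,-0.3]],[40,[-209,-110,-111],[0,0,-0.373]],[40,[-285,-192,-111],[0,0,-0.373]],[40,[-360,-275,-111],[0,0,-0.373]],[40,[-436,-358,-111],[0,0,-0.373]],[40,[-512,-440,-111],[0,0,-0.373]],[40,[-588,-522,-111],[0,0,-0.373]]], squeeze=40)

```text
clock: 1.1
tcp_pos: [0.4852, 0.2146, 0.3128]
orientation: [0.0, -3.141, 0.002]
contact_force: [0.6, -0.1, -0.1]
grip_width: 0.04
```

Run:
```python
from h import *
plan([(.603,-.072,.32,0,40),(.603,-.072,.178,0,40)])
```

```text
t 1.1 tcp [0.4852 0.2146 0.3128] yaw tooly 90.0 f [ 0.6 -0.1 -0.1] w 0.04 j7 1.06 j1 -0.67
[40, [np.float64(-118.0), np.float64(-287.0), np.float64(-7.0)], [np.float64(-0.002), np.float64(-0.001), np.float64(0.0)]] rows>=5.0
[40, [np.float64(-118.0), np.float64(-286.0), np.float64(135.0)], [np.float64(-0.002), np.float64(-0.001), np.float64(0.0)]] rows>=2.3
```

>>> play_rows(deltas=[[40,[-30,-72,-7],[0,0,0]],[40,[-60,-144,-7],[0,0,0]],[40,[-90,-216,-7],[0,0,0]],[40,[-118,-286,-7],[0,0,0]],[40,[-118,-286,-7],[0,0,0]],[40,[-118,-286,-7],[0,0,0]],[40,[-118,-286,40],[0,0,0]],[40,[-118,-286,90],[0,0,0]]])

```text
clock: 2.1
tcp_pos: [0.6034, -0.0703, 0.2223]
orientation: [-0.002, 3.141, -0.001]
contact_force: [-0.1, 0.3, -0.3]
grip_width: 0.04
```

Run:
```python
from h import *
plan([(.603,-.072,.178,0,40)])
```

```text
t 2.1 tcp [ 0.6034 -0.0703  0.2223] yaw tooly 90.1 f [-0.1  0.3 -0.3] w 0.04 j7 1.71 j1 -0.26
[40, [np.float64(0.0), np.float64(-2.0), np.float64(44.0)], [np.float64(-0.001), np.float64(0.001), np.float64(0.001)]] rows>=0.7
```

>>> play_rows(deltas=[[40,[0,-2,22],[0,0,0]],[40,[0,-2,43],[0,0,0]],[40,[0,-2,43],[0,0,0]],[4,[0,-2,43],[0,0,0]],[4,[0,-2,43],[0,0,0]],[4,[0,-2,43],[0,0,0]],[4,[0,-2,43],[0,0,0]],[4,[0,-2,43],[0,0,0]]], squeeze=40)

```text
clock: 3.1
tcp_pos: [0.6041, -0.0723, 0.1803]
orientation: [-0.002, 3.139, -0.001]
contact_force: [-1.1, -0.0, 6.5]
grip_width: 0.0041
```

Run:
```python
from h import *
p,d=grab('side'); save(p,'s1.png',4,(250,160,440,300))
p,d=grab('top'); np.savez('t1.npz',p=p,d=d)
W=cloud('side',d)
print(r.get_obs()['contact_force'],r.get_obs()['grip_width'])
```

```text
[-0.9296515   1.18390384  6.01418206] 0.003872391053952803
```

View pics/s1.png

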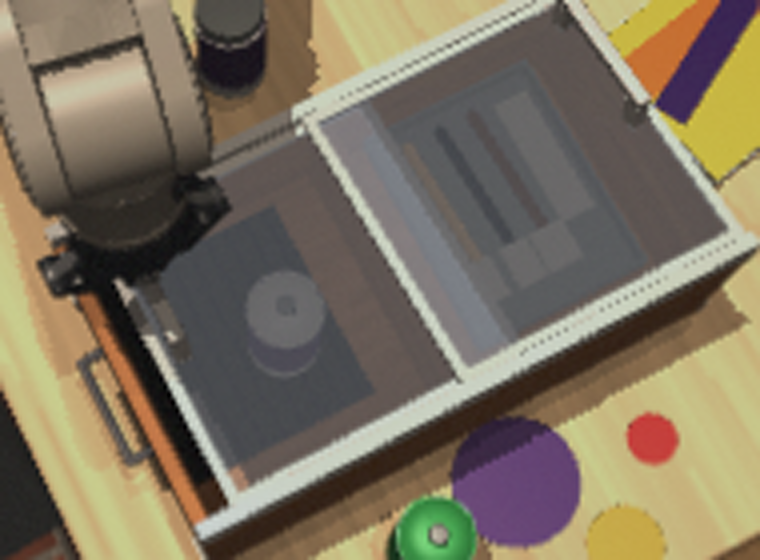

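Run:
```python
from h import *
p,d=grab('side'); W=cloud('side',d)
S=np.load('side0.npz'); W0=cloud('side',S['d']); T0=cloud('top',np.load('top0.npz')['d'])
# old profile across bar: z vs y for x~.62 and .59
for nm,w in(('side0',W0),('top0',T0),('now',W)):
  for x in(.56,.58,.6,.62,.64,.655):
    q=w[(abs(w[...,0]-x)<.004)&(w[...,1]<-.03)&(w[...,1]>-.115)]; q=q[q[:,1].argsort()]
    print(nm,x,[(int(a*1000),int(b*1000)) for _,a,b in q if b>.17])
plan([(.6,-.072,.25,0,50)])
```

```text
side0 0.56 [(-78, 170), (-77, 190), (-77, 188), (-76, 191), (-75, 196), (-74, 192), (-73, 196), (-71, 190), (-70, 192), (-69, 195), (-68, 195), (-68, 195), (-66, 193)]
side0 0.58 [(-77, 191), (-77, 189), (-76, 195), (-75, 197), (-74, 198), (-74, 195), (-73, 203), (-73, 198), (-72, 195), (-71, 195), (-70, 194), (-69, 196), (-68, 197), (-68, 195), (-67, 195), (-65, 193)]
side0 0.6 [(-77, 199), (-75, 198), (-74, 200), (-74, 199), (-73, 198), (-72, 199), (-72, 197), (-71, 200), (-69, 200), (-68, 198), (-68, 198), (-67, 201), (-66, 200), (-66, 197)]
side0 0.62 [(-77, 205), (-76, 203), (-75, 205), (-75, 203), (-73, 204), (-72, 203), (-72, 203), (-71, 206), (-70, 202), (-69, 202), (-67, 203), (-66, 204), (-66, 200)]
side0 0.64 [(-77, 202), (-76, 207), (-76, 206), (-75, 204), (-74, 208), (-73, 208), (-73, 207), (-71, 208), (-70, 207), (-70, 206), (-69, 206), (-68, 209), (-67, 208), (-65, 205)]
side0 0.655 [(-77, 174), (-77, 197), (-76, 208), (-75, 209), (-75, 203), (-74, 210), (-74, 206), (-73, 208), (-72, 197), (-72, 209), (-72, 209), (-71, 214), (-71, 213), (-69, 211), (-69, 188), (-69, 19
[... 21295 characters left out ...]
, 540), (-47, 541), (-46, 546), (-46, 529), (-46, 536), (-46, 518), (-45, 537), (-45, 543), (-45, 546), (-44, 527), (-44, 532), (-44, 536), (-43, 540), (-43, 544), (-43, 526), (-42, 532), (-41, 532), (-41, 539), (-41, 543), (-40, 531), (-40, 537), (-40, 521), (-40, 544), (-40, 550), (-40, 540), (-39, 541), (-38, 544), (-38, 547), (-38, 523), (-38, 530), (-38, 537), (-37, 543), (-37, 544), (-36, 548), (-36, 525), (-36, 531), (-36, 550), (-35, 534), (-35, 540), (-35, 542)]
t 3.25 tcp [ 0.6042 -0.0722  0.1803] yaw tooly 90.1 f [-0.6  0.4  5.8] w 0.0037 j7 1.73 j1 -0.24
[50, [np.float64(4.0), np.float64(0.0), np.float64(-70.0)], [np.float64(-0.0), np.float64(0.003), np.float64(0.001)]] rows>=1.1
```

>>> play_rows(deltas=[[4,[0,10,0],[0,0,0]],[4,[0,20,0],[0,0,0]],[4,[0,20,0],[0,0,0]]])

```text
clock: 3.62
tcp_pos: [0.6039, -0.0503, 0.1799]
orientation: [-0.006, 3.14, 0.0]
contact_force: [0.2, -0.0, -0.2]
grip_width: 0.004
```

Run:
```python
from h import *
p,d=grab('side'); W=cloud('side',d); save(p,'s2.png',5,(260,200,360,300))
for x in(.56,.64,.655):
    q=W[(abs(W[...,0]-x)<.004)&(W[...,1]<0)&(W[...,1]>-.115)]; q=q[(q[:,2]>.18)&(q[:,2]<.215)]; print(x,len(q),q.mean(0).round(4))
plan([(.6,-.072,.25,0,50)])
```

```text
0.56 0 [nan nan nan]
0.64 12 [ 0.6403 -0.0713  0.2073]
0.655 20 [ 0.6558 -0.071   0.2046]
t 3.67 tcp [ 0.6039 -0.0512  0.1799] yaw tooly 90.2 f [-0.  -0.7 -0.8] w 0.0041 j7 1.7 j1 -0.27
[50, [np.float64(4.0), np.float64(-21.0), np.float64(-70.0)], [np.float64(-0.0), np.float64(0.002), np.float64(0.003)]] rows>=1.2<stdin>:4: RuntimeWarning: Mean of empty slice.
  ret = um.true_divide(
```

View pics/s2.png

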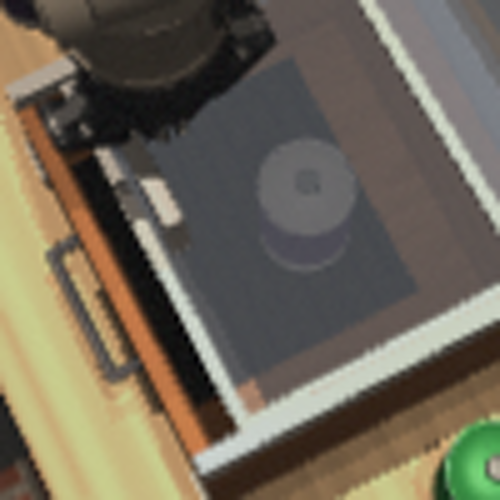

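Run:
```python
from h import *
print([((a-[260,200])*5).round() for a in proj('side',[(.604,-.051,.18),(.604,-.051,.2),(.604,-.0715,.2)])])
for n in('side','top'):
    p,d=grab(n); W=cloud(n,d)
    q=W[(abs(W[...,0]-.604)<.03)&(abs(W[...,1]+.05)<.03)]; q=q[(q[:,2]>.2)&(q[:,2]<.28)]
    i=q[:,2].argsort()[:400:8]; print(n,len(q)); print((q[i][::6]*1000).round())
```

```text
[array([162., 132.]), array([161., 123.]), array([127., 139.])]
side 91
[[604. -66. 200.]
 [605. -66. 213.]]
top 0
[]
```

>>> play_rows(deltas=[[40,[0,0,-35],[0,0,0]],[40,[0,-20,-35],[0,0,0]],[40,[0,-20,-35],[0,0,0]],[40,[0,-20,-10],[0,0,0]],[40,[0,-20,10],[0,0,0]],[40,[0,-20,10],[0,0,0]],[40,[0,-20,10],[0,0,0]]])

```text
clock: 4.65
tcp_pos: [0.6041, -0.0724, 0.1703]
orientation: [-0.002, 3.139, -0.001]
contact_force: [0.0, -0.3, 0.1]
grip_width: 0.0402
```

>>> play_rows(deltas=[[6,[0,0,0],[0,0,0]],[6,[0,0,0],[0,0,0]],[6,[0,0,0],[0,0,0]],[6,[0,0,0],[0,0,0]]])

```text
clock: 5.15
tcp_pos: [0.6046, -0.0723, 0.1712]
orientation: [-0.002, 3.138, -0.001]
contact_force: [-0.6, 0.7, 5.5]
grip_width: 0.0108
```

>>> play_rows(deltas=[[36,[0,0,0],[0,0,0]],[36,[0,0,0],[0,0,0]],[36,[0,0,6],[0,0,0]],[36,[0,0,6],[0,0,0]],[6,[0,0,6],[0,0,0]],[6,[0,0,6],[0,0,0]],[6,[0,0,6],[0,0,0]],[6,[0,0,6],[0,0,0]]])

```text
clock: 6.15
tcp_pos: [0.6046, -0.0724, 0.1653]
orientation: [-0.002, 3.138, -0.001]
contact_force: [-0.2, 0.3, 0.5]
grip_width: 0.0113
```

>>> play_rows(deltas=[[6,[0,20,0],[0,0,0]],[6,[0,45,0],[0,0,0]],[6,[0,70,0],[0,0,0]],[6,[0,95,0],[0,0,0]],[6,[0,120,0],[0,0,0]],[6,[0,138,0],[0,0,0]],[6,[0,148,0],[0,0,0]],[6,[0,151,0],[0,0,0]]])

```text
clock: 7.15
tcp_pos: [0.6038, 0.0771, 0.1653]
orientation: [-0.001, 3.14, -0.005]
contact_force: [-5.1, -7.2, 5.1]
grip_width: 0.011
```

>>> play_rows(deltas=[[6,[0,2,0],[0,0,0]],[6,[0,4,0],[0,0,0]],[6,[0,4,0],[0,0,0]]])

```text
clock: 7.52
tcp_pos: [0.6038, 0.0771, 0.1653]
orientation: [0.004, 3.14, -0.011]
contact_force: [-2.9, -7.8, 2.5]
grip_width: 0.011
```

>>> play_rows(deltas=[[40,[0,0,0],[0,0,0]],[40,[0,0,0],[0,0,0]],[40,[0,0,-60],[0,0,0]],[40,[0,0,-120],[0,0,0]],[80,[0,50,-180],[0,0,0]],[80,[0,100,-180],[0,0,0]],[80,[0,160,-180],[0,0,0]],[80,[0,220,-180],[0,0,0]]])

```text
clock: 8.52
tcp_pos: [0.6038, 0.301, 0.3443]
orientation: [0.003, 3.139, -0.009]
contact_force: [0.6, -0.2, 0.1]
grip_width: 0.0802
```

```bash
cat >> h.py <<'E'
def tops(n):
    """centres of white-shoulder/grey-cap tops: blobs of cloud z .105-.15 on the table in front of the case"""
    p,d=grab(n); W=cloud(n,d); z=W[...,2]
    m=((z>.1)&(z<.15)&(W[...,0]<.5)&(W[...,0]>.28)&(W[...,1]>-.17)&(W[...,1]<.4)).astype(np.uint8)
    k,l,st,ce=cv2.connectedComponentsWithStats(m)
    for i in range(1,k):
        if st[i,4]>60:
            q=W[l==i]; w=q[q[:,2]>.11-.004]; c=p[l==i].mean(0).astype(int); print(n,st[i,4],cv2.minEnclosingCircle(w[:,:2].astype(np.float32)*1000),c,ce[i].astype(int))
    return p,d
E
python3 - <<'E'
from h import *
p,d=tops('top'); save(p,'t2.png',3.1,(150,85,400,275)); p,d=tops('side'); W=cloud('side',d)
q=W[(abs(W[...,0]-.65)<.05)&(abs(W[...,1]-.012)<.05)&(W[...,2]>.11)&(W[...,2]<.135)]; print('mat',len(q),q.mean(0).round(4),cv2.minEnclosingCircle(q[:,:2].astype(np.float32)*1000))
p,d=grab('top');W=cloud('top',d)
q=W[(abs(W[...,0]-.65)<.05)&(abs(W[...,1]-.012)<.05)&(W[...,2]>.11)&(W[...,2]<.135)]; print('mat',len(q),q.mean(0).round(4),cv2.minEnclosingCircle(q[:,:2].astype(np.float32)*1000))
plan([])
E
```

```text
top 277 ((433.4505310058594, -68.57672119140625), 28.21717071533203) [132 127 117] [353 230]
top 271 ((427.9493103027344, 80.92147827148438), 27.96503448486328) [118 113 101] [304 233]
top 283 ((327.9084777832031, -97.84772491455078), 28.425888061523438) [ 61 114  56] [364 265]
side 253 ((385.4908752441406, 231.41635131835938), 30.177398681640625) [113 105  97] [343 133]
side 275 ((327.55670166015625, -97.97982788085938), 30.246225357055664) [ 73 143  77] [240 161]
side 293 ((429.13165283203125, 80.40359497070312), 28.529157638549805) [135 129 118] [306 163]
side 280 ((433.4726257324219, -69.04436492919922), 29.13530921936035) [179 171 160] [263 186]
mat 289 [0.6564 0.0102 0.1273] ((654.4609985351562, 11.849370956420898), 28.605329513549805)
mat 248 [0.6515 0.0116 0.1255] ((654.09375, 10.763114929199219), 28.893463134765625)
t 8.68 tcp [0.6021 0.3042 0.3426] yaw tooly 90.3 f [ 0.6 -1.4  0.1] w 0.0799 j7 1.1 j1 -0.74
```

View pics/t2.png

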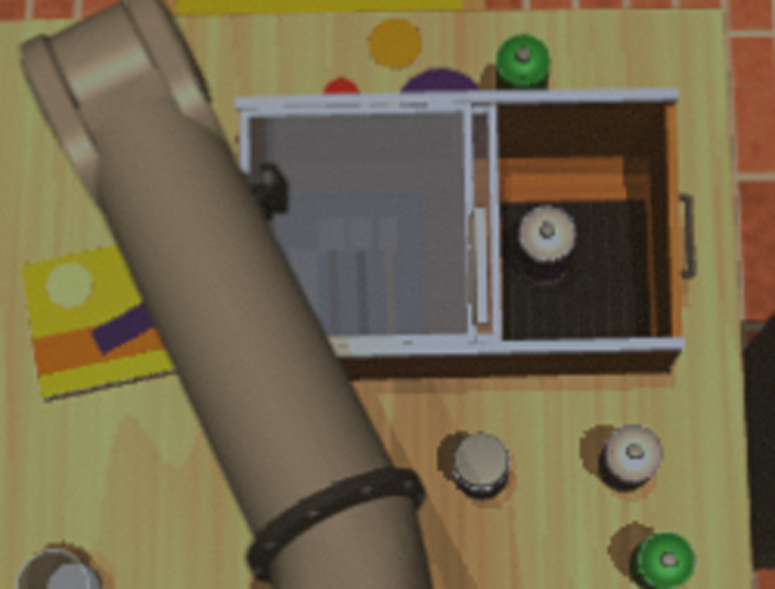

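Run:
```python
from h import *
plan([(.654,.0115,.30,92,82),(.654,.0115,.088,92,82)])
```

```text
t 8.68 tcp [0.6021 0.3042 0.3426] yaw tooly 90.3 f [ 0.6 -1.4  0.1] w 0.0799 j7 1.1 j1 -0.74
[82, [np.float64(-50.0), np.float64(-293.0), np.float64(44.0)], [np.float64(-0.004), np.float64(0.004), np.float64(1.542)]] rows>=8.3
[82, [np.float64(-50.0), np.float64(-292.0), np.float64(256.0)], [np.float64(-0.004), np.float64(0.004), np.float64(1.542)]] rows>=8.3
```

>>> play_rows(deltas=[[82,[-7,-37,0],[0,0,0.18]],[82,[-14,-74,0],[0,0,0.36]],[82,[-21,-111,0],[0,0,0.54]],[82,[-28,-148,0],[0,0,0.72]],[82,[-35,-185,10],[0,0,0.9]],[82,[-42,-222,20],[0,0,1.08]],[82,[-50,-260,30],[0,0,1.26]],[82,[-50,-293,44],[0,0,1.44]]])

```text
clock: 9.68
tcp_pos: [0.6542, 0.0083, 0.3003]
orientation: [2.071, 2.356, -0.005]
contact_force: [0.7, -0.3, -1.2]
grip_width: 0.0825
```

Run:
```python
from h import *
plan([(.654,.0115,.30,92,82),(.654,.0115,.16,92,82),(.654,.0115,.088,92,82)])
```

```text
t 9.68 tcp [0.6542 0.0083 0.3003] yaw tooly 7.4 f [ 0.7 -0.3 -1.2] w 0.0825 j7 0.23 j1 -0.55
[82, [np.float64(3.0), np.float64(0.0), np.float64(0.0)], [np.float64(0.001), np.float64(0.006), np.float64(0.094)]] rows>=0.5
[82, [np.float64(4.0), np.float64(0.0), np.float64(140.0)], [np.float64(0.001), np.float64(0.006), np.float64(0.094)]] rows>=2.2
[82, [np.float64(4.0), np.float64(0.0), np.float64(212.0)], [np.float64(0.001), np.float64(0.006), np.float64(0.094)]] rows>=1.2
```

>>> play_rows(deltas=[[82,[4,0,0],[0,0.006,0.094]],[82,[4,0,50],[0,0.006,0.094]],[82,[4,0,100],[0,0.006,0.094]],[82,[4,0,140],[0,0.006,0.094]],[82,[4,0,175],[0,0.006,0.094]],[82,[4,0,200],[0,0.006,0.094]],[82,[4,0,212],[0,0.006,0.094]],[82,[4,0,212],[0,0.006,0.094]]])

```text
clock: 10.68
tcp_pos: [0.6537, 0.0106, 0.0882]
orientation: [2.183, 2.258, 0.001]
contact_force: [-0.0, 0.9, 0.1]
grip_width: 0.082
```

>>> play_rows(deltas=[[50,[0,0,0],[0,0,0]],[50,[0,0,0],[0,0,0]],[50,[0,0,0],[0,0,0]],[50,[0,0,0],[0,0,0]],[50,[0,0,-10],[0,0,0]],[50,[0,0,-30],[0,0,0]]], squeeze=30)

```text
clock: 11.42
tcp_pos: [0.6531, 0.0107, 0.1186]
orientation: [-2.183, -2.258, 0.001]
contact_force: [0.1, 1.0, -0.4]
grip_width: 0.0543
```

Run:
```python
from h import *
plan([(.653,.0107,.36,94.4,50),(.4775,-.356,.36,94.4,50),(.4775,-.356,.15,94.4,50)])
```

```text
t 11.43 tcp [0.6531 0.0107 0.1186] yaw tooly 1.9 f [ 0.1  1.  -0.4] w 0.0543 j7 0.24 j1 -0.5
[50, [np.float64(0.0), np.float64(-0.0), np.float64(-241.0)], [np.float64(-0.001), np.float64(-0.0), np.float64(-0.043)]] rows>=3.9
[50, [np.float64(-361.0), np.float64(-188.0), np.float64(-241.0)], [np.float64(-0.001), np.float64(-0.0), np.float64(-0.043)]] rows>=6.5
[50, [np.float64(-361.0), np.float64(-188.0), np.float64(-31.0)], [np.float64(-0.001), np.float64(-0.0), np.float64(-0.043)]] rows>=3.4
```

>>> play_rows(deltas=[[50,[0,0,-50],[0,0,0]],[50,[0,0,-105],[0,0,0]],[50,[0,0,-160],[0,0,0]],[50,[0,0,-210],[0,0,0]],[50,[-40,-20,-241],[0,0,-0.043]],[50,[-90,-47,-241],[0,0,-0.043]],[50,[-140,-73,-241],[0,0,-0.043]],[50,[-190,-99,-241],[0,0,-0.043]]])

```text
clock: 12.42
tcp_pos: [0.5597, -0.1844, 0.3612]
orientation: [2.134, 2.304, 0.001]
contact_force: [0.8, 0.3, -0.3]
grip_width: 0.0542
```

Run:
```python
from h import *
plan([(.4775,-.356,.36,94.4,50),(.4775,-.356,.15,94.4,50)])
```

```text
t 12.43 tcp [ 0.5597 -0.1844  0.3612] yaw tooly 4.4 f [ 0.8  0.3 -0.3] w 0.0542 j7 0.47 j1 -0.36
[50, [np.float64(-165.0), np.float64(-95.0), np.float64(1.0)], [np.float64(0.001), np.float64(-0.0), np.float64(-0.0)]] rows>=3.0
[50, [np.float64(-165.0), np.float64(-95.0), np.float64(211.0)], [np.float64(0.001), np.float64(-0.0), np.float64(-0.0)]] rows>=3.4
```

>>> play_rows(deltas=[[50,[-55,-32,0],[0,0,0]],[50,[-110,-63,0],[0,0,0]],[50,[-150,-86,0],[0,0,0]],[50,[-165,-95,20],[0,0,0]],[50,[-165,-95,60],[0,0,0]],[50,[-165,-95,100],[0,0,0]],[50,[-165,-95,120],[0,0,0]],[50,[-165,-95,130],[0,0,0]]])

```text
clock: 13.42
tcp_pos: [0.4773, -0.356, 0.2311]
orientation: [2.135, 2.304, 0.001]
contact_force: [0.3, 0.5, -1.0]
grip_width: 0.0542
```

>>> play_rows(deltas=[[50,[0,0,15],[0,0,0]],[50,[0,0,30],[0,0,0]],[50,[0,0,45],[0,0,0]],[50,[0,0,60],[0,0,0]],[50,[0,0,75],[0,0,0]],[50,[0,0,81],[0,0,0]],[50,[0,0,81],[0,0,0]]])

```text
clock: 14.3
tcp_pos: [0.4771, -0.3558, 0.1496]
orientation: [-2.135, -2.304, -0.001]
contact_force: [-0.1, -0.6, -1.6]
grip_width: 0.0539
```

Run:
```python
from h import *
plan([(.4775,-.356,.15,94.4,50)])
```

```text
t 14.3 tcp [ 0.4771 -0.3558  0.1496] yaw tooly 4.4 f [-0.1 -0.6 -1.6] w 0.0539 j7 0.96 j1 0.02
[50, [np.float64(-0.0), np.float64(0.0), np.float64(-0.0)], [np.float64(-0.0), np.float64(-0.001), np.float64(-0.001)]] rows>=0.0
```

>>> play_rows(deltas=[[80,[0,0,0],[0,0,0]],[80,[0,0,0],[0,0,0]],[80,[0,0,0],[0,0,0]],[80,[0,0,-50],[0,0,0]],[80,[0,0,-105],[0,0,0]],[80,[0,0,-160],[0,0,0]]])

```text
clock: 15.05
tcp_pos: [0.4769, -0.356, 0.3115]
orientation: [-2.135, -2.304, -0.001]
contact_force: [1.1, -1.0, 0.3]
grip_width: 0.0797
```

Run:
```python
from h import *
p,d=tops('top'); save(p,'t3.png',2.2,(240,130,560,310)); p2,d=tops('side')
o=r.get_obs(); print(o['contact_force'],o['tcp_pos'])
```

```text
top 279 ((433.8065490722656, -68.73746490478516), 28.616182327270508) [88 81 72] [353 230]
top 270 ((428.13916015625, 81.03534698486328), 28.077653884887695) [118 113 102] [304 233]
top 285 ((385.9710388183594, 231.01084899902344), 28.499237060546875) [132 129 118] [255 248]
top 284 ((327.7940673828125, -97.98091125488281), 28.44395637512207) [ 56 108  52] [364 265]
side 255 ((386.2477722167969, 230.6875457763672), 29.62856101989746) [168 160 148] [343 133]
side 275 ((328.5953674316406, -97.86368560791016), 29.675151824951172) [ 69 135  73] [240 161]
side 288 ((428.34375, 80.44544982910156), 28.956314086914062) [132 126 116] [306 163]
side 284 ((433.9681396484375, -68.66397094726562), 28.6898136138916) [124 116 107] [263 186]
[ 0.14956143 -0.11908534 -0.14274783] [ 0.47921061 -0.35874572  0.31619535]
```

View pics/t3.png

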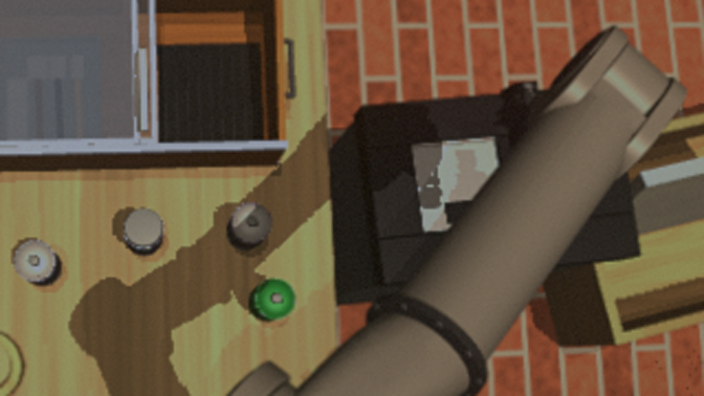

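Run:
```python
from h import *
plan([(.4338,-.0687,.26,94.4,82),(.4338,-.0687,.075,94.4,82)])
```

```text
t 15.15 tcp [ 0.4792 -0.3587  0.3162] yaw tooly 4.3 f [ 0.1 -0.1 -0.1] w 0.0798 j7 0.85 j1 -0.07
[82, [np.float64(293.0), np.float64(-24.0), np.float64(55.0)], [np.float64(0.009), np.float64(0.005), np.float64(-0.001)]] rows>=4.8
[82, [np.float64(294.0), np.float64(-26.0), np.float64(240.0)], [np.float64(0.009), np.float64(0.005), np.float64(-0.001)]] rows>=3.0
```

>>> play_rows(deltas=[[82,[60,-5,20],[0.009,0.005,0]],[82,[120,-10,40],[0.009,0.005,0]],[82,[180,-15,55],[0.009,0.005,0]],[82,[240,-20,55],[0.009,0.005,0]],[82,[280,-24,55],[0.009,0.005,0]],[82,[294,-25,55],[0.009,0.005,0]],[82,[294,-25,60],[0.009,0.005,0]],[82,[294,-25,90],[0.009,0.005,0]]])

```text
clock: 16.15
tcp_pos: [0.4346, -0.0687, 0.2252]
orientation: [2.135, 2.301, 0.006]
contact_force: [0.3, -0.3, -0.2]
grip_width: 0.0819
```

Run:
```python
from h import *
plan([(.4338,-.0687,.075,94.4,82)])
```

```text
t 16.15 tcp [ 0.4346 -0.0687  0.2252] yaw tooly 4.3 f [ 0.3 -0.3 -0.2] w 0.0819 j7 0.14 j1 -0.6
[82, [np.float64(-0.0), np.float64(-1.0), np.float64(150.0)], [np.float64(0.005), np.float64(-0.0), np.float64(-0.002)]] rows>=2.4
```

>>> play_rows(deltas=[[82,[0,-1,45],[0.004,0,0]],[82,[0,-1,90],[0.004,0,0]],[82,[0,-1,125],[0.004,0,0]],[82,[0,-1,145],[0.004,0,0]],[82,[0,-1,150],[0.004,0,0]],[82,[0,-1,150],[0.004,0,0]]])

```text
clock: 16.9
tcp_pos: [0.4344, -0.0695, 0.0753]
orientation: [2.138, 2.301, 0.0]
contact_force: [-0.4, 0.8, 0.3]
grip_width: 0.0819
```

>>> play_rows(deltas=[[50,[0,0,0],[0,0,0]],[50,[0,0,0],[0,0,0]],[50,[0,0,0],[0,0,0]],[50,[0,0,0],[0,0,0]],[50,[0,0,-20],[0,0,0]],[50,[0,0,-70],[0,0,0]],[50,[0,0,-130],[0,0,0]],[50,[0,0,-190],[0,0,0]]])

```text
clock: 17.9
tcp_pos: [0.4338, -0.0697, 0.2674]
orientation: [2.138, 2.301, 0.001]
contact_force: [0.7, 0.3, -0.3]
grip_width: 0.0544
```

Run:
```python
from h import *
plan([(.435,-.0687,.36,94.4,50),(.4775,-.356,.36,94.4,50),(.4775,-.356,.23,94.4,50)])
```

```text
t 17.9 tcp [ 0.4338 -0.0697  0.2674] yaw tooly 4.2 f [ 0.7  0.3 -0.3] w 0.0544 j7 0.09 j1 -0.68
[50, [np.float64(1.0), np.float64(1.0), np.float64(-93.0)], [np.float64(0.001), np.float64(-0.0), np.float64(-0.004)]] rows>=1.5
[50, [np.float64(-289.0), np.float64(23.0), np.float64(-93.0)], [np.float64(0.001), np.float64(-0.0), np.float64(-0.004)]] rows>=4.6
[50, [np.float64(-289.0), np.float64(23.0), np.float64(37.0)], [np.float64(0.001), np.float64(-0.0), np.float64(-0.004)]] rows>=2.1
```

>>> play_rows(deltas=[[50,[-30,2,-50],[0,0,0]],[50,[-85,7,-60],[0,0,0]],[50,[-140,11,-60],[0,0,0]],[50,[-195,16,-60],[0,0,0]],[50,[-245,20,-60],[0,0,0]],[50,[-280,23,-40],[0,0,0]],[50,[-289,23,-10],[0,0,0]],[50,[-289,23,30],[0,0,0]]])

```text
clock: 18.9
tcp_pos: [0.4779, -0.3579, 0.2374]
orientation: [2.138, 2.297, 0.001]
contact_force: [0.6, -0.4, -1.4]
grip_width: 0.0545
```

Run:
```python
from h import *
plan([(.4775,-.356,.147,94.4,50)])
```

```text
t 18.9 tcp [ 0.4779 -0.3579  0.2374] yaw tooly 4.1 f [ 0.6 -0.4 -1.4] w 0.0545 j7 0.96 j1 -0.12
[50, [np.float64(2.0), np.float64(-1.0), np.float64(90.0)], [np.float64(0.003), np.float64(0.002), np.float64(-0.005)]] rows>=1.4
```

>>> play_rows(deltas=[[50,[2,-1,0],[0.003,0.002,0]],[50,[2,-1,15],[0.003,0.002,0]],[50,[2,-1,30],[0.003,0.002,0]],[50,[2,-1,45],[0.003,0.002,0]],[50,[2,-1,60],[0.003,0.002,0]],[50,[2,-1,75],[0.003,0.002,0]],[50,[2,-1,88],[0.003,0.002,0]],[50,[2,-1,88],[0.003,0.002,0]]])

```text
clock: 19.9
tcp_pos: [0.4763, -0.3556, 0.1481]
orientation: [-2.139, -2.297, 0.001]
contact_force: [-0.4, 0.4, -2.1]
grip_width: 0.0546
```

>>> play_rows(deltas=[[80,[0,0,0],[0,0,0]],[80,[0,0,0],[0,0,0]],[80,[0,0,0],[0,0,0]],[80,[0,0,-50],[0,0,0]],[80,[0,0,-105],[0,0,0]],[80,[0,0,-160],[0,0,0]]])

```text
clock: 20.65
tcp_pos: [0.4765, -0.3558, 0.3101]
orientation: [-2.139, -2.297, 0.001]
contact_force: [0.8, 0.3, -0.6]
grip_width: 0.0803
```

Run:
```python
from h import *
p,d=tops('top'); tops('side')
plan([(.386,.2308,.28,70,82),(.386,.2308,.075,70,82)])
plan([(.386,.2308,.28,100,82)])
```

```text
top 273 ((427.5323791503906, 80.73019409179688), 27.882600784301758) [117 112 101] [304 233]
top 284 ((386.0660095214844, 230.96852111816406), 28.305500030517578) [132 128 118] [255 248]
top 284 ((327.89056396484375, -98.28484344482422), 28.522075653076172) [ 55 108  52] [364 265]
side 256 ((385.6396789550781, 230.90306091308594), 29.813465118408203) [167 160 148] [343 133]
side 271 ((328.5617980957031, -97.85612487792969), 29.33974838256836) [ 71 138  74] [240 161]
side 294 ((428.7548522949219, 80.5531997680664), 28.38702392578125) [131 126 116] [306 163]
t 20.75 tcp [ 0.4787 -0.3587  0.3146] yaw tooly 4.1 f [ 0.7 -0.   0.1] w 0.0805 j7 0.91 j1 -0.16
[82, [np.float64(595.0), np.float64(-51.0), np.float64(32.0)], [np.float64(0.008), np.float64(0.003), np.float64(0.42)]] rows>=9.6
[82, [np.float64(596.0), np.float64(-52.0), np.float64(237.0)], [np.float64(0.008), np.float64(0.003), np.float64(0.42)]] rows>=3.3
t 20.75 tcp [ 0.4787 -0.3587  0.3146] yaw tooly 4.1 f [ 0.7 -0.   0.1] w 0.0805 j7 0.91 j1 -0.16
[82, [np.float64(595.0), np.float64(-51.0), np.float64(32.0)], [np.float64(0.007), np.float64(0.005), np.float64(-0.104)]] rows>=9.6
```

>>> play_rows(deltas=[[82,[60,0,0],[0.008,0.003,0]],[82,[120,0,0],[0.008,0.003,0]],[82,[180,0,0],[0.008,0.003,0]],[82,[240,0,0],[0.008,0.003,0]],[82,[300,0,0],[0.008,0.003,0]],[82,[360,-5,0],[0.008,0.003,0]],[82,[420,-15,10],[0.008,0.003,0]],[82,[480,-30,20],[0.008,0.003,0]]])

```text
clock: 21.75
tcp_pos: [0.4143, 0.1197, 0.2922]
orientation: [-2.141, -2.299, 0.0]
contact_force: [-0.2, 0.9, -0.3]
grip_width: 0.0818
```

Run:
```python
from h import *
plan([(.386,.2308,.25,94,82),(.386,.2308,.075,94,82)])
```

```text
t 21.75 tcp [0.4143 0.1197 0.2922] yaw tooly 4.1 f [-0.2  0.9 -0.3] w 0.0818 j7 -0.38 j1 -1.06
[82, [np.float64(113.0), np.float64(-20.0), np.float64(42.0)], [np.float64(-0.0), np.float64(0.0), np.float64(0.001)]] rows>=2.0
[82, [np.float64(113.0), np.float64(-20.0), np.float64(217.0)], [np.float64(-0.0), np.float64(0.0), np.float64(0.001)]] rows>=2.8
```

>>> play_rows(deltas=[[82,[55,-10,20],[0,0,0]],[82,[100,-18,40],[0,0,0]],[82,[113,-20,60],[0,0,0]],[82,[113,-20,100],[0,0,0]],[82,[113,-20,145],[0,0,0]],[82,[113,-20,190],[0,0,0]],[82,[113,-20,217],[0,0,0]],[82,[113,-20,217],[0,0,0]]])

```text
clock: 22.75
tcp_pos: [0.3849, 0.2296, 0.0736]
orientation: [-2.142, -2.298, 0.008]
contact_force: [0.5, 0.1, 0.0]
grip_width: 0.0819
```

>>> play_rows(deltas=[[50,[0,0,0],[0,0,0]],[50,[0,0,0],[0,0,0]],[50,[0,0,0],[0,0,0]],[50,[0,0,0],[0,0,0]],[50,[0,0,-20],[0,0,0]],[50,[0,0,-70],[0,0,0]],[50,[0,0,-130],[0,0,0]],[50,[0,0,-190],[0,0,0]]])

```text
clock: 23.75
tcp_pos: [0.3853, 0.2299, 0.2659]
orientation: [-2.142, -2.298, 0.006]
contact_force: [0.4, 2.0, -0.8]
grip_width: 0.0551
```

Run:
```python
from h import *
plan([(.46,-.05,.32,94.4,50),(.4775,-.356,.32,94.4,50),(.4775,-.356,.23,94.4,50)])
```

```text
t 23.75 tcp [0.3853 0.2299 0.2659] yaw tooly 4.0 f [ 0.4  2.  -0.8] w 0.0551 j7 -0.58 j1 -1.21
[50, [np.float64(-285.0), np.float64(55.0), np.float64(-54.0)], [np.float64(-0.003), np.float64(0.002), np.float64(-0.007)]] rows>=4.7
[50, [np.float64(-591.0), np.float64(51.0), np.float64(-53.0)], [np.float64(-0.003), np.float64(0.002), np.float64(-0.007)]] rows>=4.9
[50, [np.float64(-591.0), np.float64(51.0), np.float64(37.0)], [np.float64(-0.003), np.float64(0.002), np.float64(-0.007)]] rows>=1.4
```

>>> play_rows(deltas=[[50,[-30,6,-45],[0,0,0]],[50,[-85,17,-54],[0,0,0]],[50,[-140,28,-54],[0,0,0]],[50,[-195,38,-54],[0,0,0]],[50,[-250,48,-54],[0,0,0]],[50,[-305,54,-54],[0,0,0]],[50,[-360,54,-54],[0,0,0]],[50,[-415,54,-54],[0,0,0]]])

```text
clock: 24.75
tcp_pos: [0.4683, -0.1815, 0.3213]
orientation: [-2.141, -2.299, 0.002]
contact_force: [0.1, 0.9, -0.7]
grip_width: 0.0547
```

Run:
```python
from h import *
plan([(.4775,-.356,.32,94.4,50),(.4775,-.356,.23,94.4,50)])
```

```text
t 24.75 tcp [ 0.4683 -0.1815  0.3213] yaw tooly 4.1 f [ 0.1  0.9 -0.7] w 0.0547 j7 0.48 j1 -0.75
[50, [np.float64(-175.0), np.float64(-3.0), np.float64(1.0)], [np.float64(-0.001), np.float64(0.001), np.float64(-0.006)]] rows>=2.8
[50, [np.float64(-175.0), np.float64(-3.0), np.float64(91.0)], [np.float64(-0.001), np.float64(0.001), np.float64(-0.006)]] rows>=1.4
```

>>> play_rows(deltas=[[50,[-55,-1,0],[0,0,0]],[50,[-110,-2,0],[0,0,0]],[50,[-155,-3,0],[0,0,0]],[50,[-175,-3,10],[0,0,0]],[50,[-175,-3,40],[0,0,0]],[50,[-175,-3,70],[0,0,0]],[50,[-175,-3,90],[0,0,0]],[50,[-175,-3,90],[0,0,0]]])

```text
clock: 25.75
tcp_pos: [0.4772, -0.3556, 0.2305]
orientation: [-2.139, -2.298, 0.002]
contact_force: [-0.6, -0.1, -0.4]
grip_width: 0.0545
```

Run:
```python
from h import *
plan([(.4775,-.356,.147,94.4,50)])
```

```text
t 25.75 tcp [ 0.4772 -0.3556  0.2305] yaw tooly 4.1 f [-0.6 -0.1 -0.4] w 0.0545 j7 1.03 j1 -0.18
[50, [np.float64(-1.0), np.float64(1.0), np.float64(84.0)], [np.float64(-0.003), np.float64(-0.001), np.float64(-0.005)]] rows>=1.3
```

>>> play_rows(deltas=[[50,[0,0,15],[0,0,0]],[50,[0,0,30],[0,0,0]],[50,[0,0,45],[0,0,0]],[50,[0,0,60],[0,0,0]],[50,[0,0,75],[0,0,0]],[50,[0,0,83],[0,0,0]],[50,[0,0,83],[0,0,0]]])

```text
clock: 26.62
tcp_pos: [0.4765, -0.3553, 0.1468]
orientation: [-2.139, -2.296, 0.003]
contact_force: [-0.7, -0.3, -0.2]
grip_width: 0.0547
```

>>> play_rows(deltas=[[80,[0,0,0],[0,0,0]],[80,[0,0,0],[0,0,0]],[80,[0,0,0],[0,0,0]],[80,[0,0,-50],[0,0,0]],[80,[0,0,-105],[0,0,0]],[80,[0,0,-160],[0,0,0]]])

```text
clock: 27.38
tcp_pos: [0.4769, -0.3555, 0.3087]
orientation: [-2.139, -2.296, 0.003]
contact_force: [0.4, 0.7, -0.3]
grip_width: 0.0799
```

Run:
```python
from h import *
p,d=tops('top'); W=cloud('top',d)
# mat extents: dark points at low z in the right compartment
m=(W[...,2]<.03)&(W[...,2]>-.02)&(abs(W[...,0]-.655)<.113)&(W[...,1]<.09)&(W[...,1]>-.105)&(p.max(-1)<60)
k,l,st,ce=cv2.connectedComponentsWithStats(m.astype(np.uint8)); i=1+np.argmax(st[1:,4]); q=W[l==i]; print('mat',st[i],np.percentile(q,2,axis=0).round(3),np.percentile(q,98,axis=0).round(3))
tops('side')
plan([(.428,.0807,.28,94,82),(.428,.0807,.075,94,82)])
```

```text
top 270 ((427.97882080078125, 81.00376892089844), 28.06173324584961) [117 112 101] [304 233]
top 224 ((329.5794982910156, -97.59619140625), 28.036888122558594) [ 52 100  49] [363 263]
mat [ 311  149   49   46 2071] [ 0.573 -0.098  0.002] [0.716 0.053 0.016]
side 274 ((328.4710388183594, -97.71975708007812), 29.31378173828125) [ 68 132  71] [240 161]
side 293 ((428.9552307128906, 80.28345489501953), 28.623430252075195) [130 125 115] [306 163]
t 27.48 tcp [ 0.4789 -0.3584  0.3131] yaw tooly 4.0 f [ 1.  -0.3 -0.9] w 0.0799 j7 0.97 j1 -0.23
[82, [np.float64(442.0), np.float64(-20.0), np.float64(31.0)], [np.float64(0.005), np.float64(0.005), np.float64(0.001)]] rows>=7.1
[82, [np.float64(443.0), np.float64(-21.0), np.float64(236.0)], [np.float64(0.005), np.float64(0.005), np.float64(0.001)]] rows>=3.3
```

>>> play_rows(deltas=[[82,[60,0,0],[0.005,0.005,0]],[82,[120,0,0],[0.005,0.005,0]],[82,[180,0,0],[0.005,0.005,0]],[82,[240,-2,0],[0.005,0.005,0]],[82,[300,-5,0],[0.005,0.005,0]],[82,[360,-12,10],[0.005,0.005,0]],[82,[415,-18,20],[0.005,0.005,0]],[82,[442,-20,31],[0.005,0.005,0]]])

```text
clock: 28.48
tcp_pos: [0.4269, 0.0839, 0.2794]
orientation: [-2.135, -2.302, -0.001]
contact_force: [-0.5, -0.4, -0.9]
grip_width: 0.082
```

Run:
```python
from h import *
plan([(.4283,.0806,.25,94,82),(.4283,.0806,.075,94,82)])
```

```text
t 28.48 tcp [0.4269 0.0839 0.2794] yaw tooly 4.3 f [-0.5 -0.4 -0.9] w 0.082 j7 -0.3 j1 -1.27
[82, [np.float64(-3.0), np.float64(1.0), np.float64(29.0)], [np.float64(-0.001), np.float64(-0.002), np.float64(0.005)]] rows>=0.5
[82, [np.float64(-4.0), np.float64(1.0), np.float64(204.0)], [np.float64(-0.001), np.float64(-0.002), np.float64(0.005)]] rows>=2.8
```

>>> play_rows(deltas=[[82,[-3,1,15],[0,-0.002,0]],[82,[-4,1,60],[0,-0.002,0]],[82,[-4,1,110],[0,-0.002,0]],[82,[-4,1,155],[0,-0.002,0]],[82,[-4,1,190],[0,-0.002,0]],[82,[-4,1,204],[0,-0.002,0]],[82,[-4,1,204],[0,-0.002,0]]])

```text
clock: 29.35
tcp_pos: [0.4275, 0.0788, 0.0744]
orientation: [2.139, 2.301, -0.006]
contact_force: [-0.2, 0.2, 0.8]
grip_width: 0.0821
```

>>> play_rows(deltas=[[50,[0,0,0],[0,0,0]],[50,[0,0,0],[0,0,0]],[50,[0,0,0],[0,0,0]],[50,[0,0,0],[0,0,0]],[50,[0,0,-20],[0,0,0]],[50,[0,0,-70],[0,0,0]],[50,[0,0,-130],[0,0,0]],[50,[0,0,-190],[0,0,0]]], squeeze=40)

```text
clock: 30.35
tcp_pos: [0.4277, 0.0787, 0.2658]
orientation: [2.14, 2.299, -0.008]
contact_force: [-0.9, 2.3, -1.2]
grip_width: 0.0541
```

Run:
```python
from h import *
plan([(.45,.0,.36,92,50),(.654,-.023,.36,92,50),(.654,-.023,.25,92,50)])
```

```text
t 30.35 tcp [0.4277 0.0787 0.2658] yaw tooly 4.1 f [-0.9  2.3 -1.2] w 0.0541 j7 -0.31 j1 -1.45
[50, [np.float64(-80.0), np.float64(16.0), np.float64(-94.0)], [np.float64(-0.003), np.float64(0.004), np.float64(0.037)]] rows>=2.0
[50, [np.float64(-118.0), np.float64(218.0), np.float64(-95.0)], [np.float64(-0.003), np.float64(0.004), np.float64(0.037)]] rows>=3.3
[50, [np.float64(-118.0), np.float64(218.0), np.float64(15.0)], [np.float64(-0.003), np.float64(0.004), np.float64(0.037)]] rows>=1.8
```

>>> play_rows(deltas=[[50,[-40,8,-47],[0,0,0.037]],[50,[-80,16,-94],[-0.003,0.004,0.037]],[50,[-88,60,-95],[-0.003,0.004,0.037]],[50,[-97,110,-95],[-0.003,0.004,0.037]],[50,[-107,160,-95],[-0.003,0.004,0.037]],[50,[-115,202,-95],[-0.003,0.004,0.037]],[50,[-118,218,-95],[-0.003,0.004,0.037]],[50,[-118,218,-95],[-0.003,0.004,0.037]]])

```text
clock: 31.35
tcp_pos: [0.5331, -0.0198, 0.3885]
orientation: [2.159, 2.229, 0.054]
contact_force: [-0.4, -0.7, -2.4]
grip_width: 0.0539
```

Run:
```python
from h import *
plan([(.654,-.023,.14,92,50),(.654,-.023,.086,92,50)]); print(r.get_obs()['joints'].round(2))
```

```text
t 31.35 tcp [ 0.5331 -0.0198  0.3885] yaw tooly 1.8 f [-0.4 -0.7 -2.4] w 0.0539 j7 -0.36 j1 -1.8
[50, [np.float64(-6.0), np.float64(108.0), np.float64(254.0)], [np.float64(0.051), np.float64(0.003), np.float64(-0.003)]] rows>=4.4
[50, [np.float64(-6.0), np.float64(105.0), np.float64(308.0)], [np.float64(0.051), np.float64(0.003), np.float64(-0.003)]] rows>=0.9
[-1.8  -0.34  1.46  1.73  0.36  1.41 -0.36]
```

Run:
```python
from h import *
plan([(.5,-.12,.38,92,50),(.5,-.35,.36,92,50)])
```

```text
t 31.35 tcp [ 0.5331 -0.0198  0.3885] yaw tooly 1.8 f [-0.4 -0.7 -2.4] w 0.0539 j7 -0.36 j1 -1.8
[50, [np.float64(-99.0), np.float64(-37.0), np.float64(7.0)], [np.float64(0.051), np.float64(0.003), np.float64(-0.003)]] rows>=1.7
[50, [np.float64(-329.0), np.float64(-45.0), np.float64(27.0)], [np.float64(0.051), np.float64(0.003), np.float64(-0.003)]] rows>=3.7
```

>>> play_rows(deltas=[[50,[-40,-15,0],[0.02,0.003,0]],[50,[-99,-37,7],[0.051,0.003,0]],[50,[-145,-38,7],[0.051,0.003,0]],[50,[-190,-40,7],[0.051,0.003,0]],[50,[-240,-42,10],[0.051,0.003,0]],[50,[-290,-44,20],[0.051,0.003,0]],[50,[-329,-45,27],[0.051,0.003,0]],[50,[-329,-45,27],[0.051,0.003,0]]])

```text
clock: 32.35
tcp_pos: [0.4351, -0.3044, 0.3809]
orientation: [2.156, 2.217, 0.014]
contact_force: [0.2, 0.8, -1.9]
grip_width: 0.0541
```

Run:
```python
from h import *
plan([(.5,-.35,.36,92,50)]);print(r.get_obs()['joints'].round(2))
```

```text
t 32.35 tcp [ 0.4351 -0.3044  0.3809] yaw tooly 1.6 f [ 0.2  0.8 -1.9] w 0.0541 j7 0.21 j1 -1.22
[50, [np.float64(-47.0), np.float64(63.0), np.float64(25.0)], [np.float64(0.041), np.float64(0.029), np.float64(-0.007)]] rows>=1.3
[-1.22 -0.34  1.46  1.74  0.36  1.4   0.21]
```

Run:
```python
from h import *
plan([(.55,-.34,.36,92,50),(.68,-.36,.30,92,50)])
```

```text
t 32.35 tcp [ 0.4351 -0.3044  0.3809] yaw tooly 1.6 f [ 0.2  0.8 -1.9] w 0.0541 j7 0.21 j1 -1.22
[50, [np.float64(-38.0), np.float64(113.0), np.float64(27.0)], [np.float64(0.041), np.float64(0.029), np.float64(-0.007)]] rows>=2.0
[50, [np.float64(-60.0), np.float64(240.0), np.float64(93.0)], [np.float64(0.041), np.float64(0.029), np.float64(-0.007)]] rows>=2.3
```

>>> play_rows(deltas=[[50,[-20,20,15],[0.02,0.015,0]],[50,[-30,50,22],[0.041,0.029,0]],[50,[-38,85,25],[0.041,0.029,0]],[50,[-38,113,40],[0.041,0.029,0]],[50,[-45,150,55],[0.041,0.029,0]],[50,[-52,190,75],[0.041,0.029,0]],[50,[-58,225,90],[0.041,0.029,0]],[50,[-60,240,93],[0.041,0.029,0]]])

```text
clock: 33.35
tcp_pos: [0.4616, -0.2582, 0.3722]
orientation: [2.155, 2.217, 0.02]
contact_force: [-0.0, 0.1, -0.8]
grip_width: 0.054
```

Run:
```python
from h import *
plan([(.68,-.36,.30,92,50),(.68,-.02,.34,92,50),(.654,-.023,.34,92,50)]);print(r.get_obs()['joints'].round(2))
```

```text
t 33.35 tcp [ 0.4616 -0.2582  0.3722] yaw tooly 1.6 f [-0.   0.1 -0.8] w 0.054 j7 0.11 j1 -1.31
[50, [np.float64(-106.0), np.float64(212.0), np.float64(84.0)], [np.float64(0.044), np.float64(0.027), np.float64(-0.007)]] rows>=4.0
[50, [np.float64(233.0), np.float64(224.0), np.float64(36.0)], [np.float64(0.044), np.float64(0.027), np.float64(-0.007)]] rows>=5.5
[50, [np.float64(231.0), np.float64(197.0), np.float64(35.0)], [np.float64(0.044), np.float64(0.027), np.float64(-0.007)]] rows>=0.4
[-1.31 -0.34  1.45  1.76  0.36  1.38  0.11]
```

Run:
```python
from h import *
import itertools
from scipy.optimize import least_squares
o=r.get_obs(); q=o['joints']; 
data=[([-1.30608802,.47772286,.02231213,1.55634642,-.01150503,1.10930456,-.08311327],[.24564236,.62810455,.20892134],[-5.82133285e-01,-3.08697688,2.57723816e-03]),(q,o['tcp_pos'],o['orientation'])]
def fk(q,s,L,b):
    T=np.eye(4)
    P=[(0,0,.267),(-90,0,0),(90,0,.293),(90,.0525,0),(90,.0775,.3425),(90,0,0),(-90,.076,.097+L)]
    B=np.eye(4); B[:3,:3]=R.from_euler('z',b).as_matrix(); T=B
    for (al,a,d),th in zip(P,np.array(q)*s):
        M=np.eye(4); M[:3,:3]=(R.from_euler('x',al,degrees=True)*R.from_euler('z',th)).as_matrix()
        M[:3,3]=[a,-np.sin(np.radians(al))*d,np.cos(np.radians(al))*d]; T=T@M
    return T
print(q.round(3),o['tcp_pos'],o['orientation'])
for s in [(1,)*7,(-1,1,-1,1,-1,1,-1)]:
  for qq,p,rv in data:
    T=fk(qq,np.array(s),.15,0); print(s,T[:3,3].round(3),np.hypot(*T[:2,3]).round(3),'tool z',T[:3,2].round(3),'true',np.round(p,3),R.from_rotvec(rv).as_matrix()[:,2].round(3))
```

```text
[-1.313 -0.336  1.454  1.764  0.359  1.38   0.108] [ 0.4616074  -0.25819553  0.37219504] [2.15523592 2.21686815 0.02041466]
(1, 1, 1, 1, 1, 1, 1) [ 0.164 -0.565  0.16 ] 0.588 tool z [-0.009  0.029 -1.   ] true [0.246 0.628 0.209] [-0.001 -0.002 -1.   ]
(1, 1, 1, 1, 1, 1, 1) [0.497 0.233 0.496] 0.549 tool z [ 0.388  0.1   -0.916] true [ 0.462 -0.258  0.372] [ 0.045 -0.025 -0.999]
(-1, 1, -1, 1, -1, 1, -1) [0.164 0.565 0.16 ] 0.588 tool z [-0.009 -0.029 -1.   ] true [0.246 0.628 0.209] [-0.001 -0.002 -1.   ]
(-1, 1, -1, 1, -1, 1, -1) [ 0.497 -0.233  0.496] 0.549 tool z [ 0.388 -0.1   -0.916] true [ 0.462 -0.258  0.372] [ 0.045 -0.025 -0.999]
```

>>> play_rows(deltas=[[50,[0,0,0],[0,0,-0.18]],[50,[0,0,0],[0,0,-0.36]],[50,[0,0,0],[0,0,-0.5]],[50,[0,0,0],[0,0,-0.5]]])

```text
clock: 33.85
tcp_pos: [0.4617, -0.2582, 0.3722]
orientation: [1.541, 2.679, 0.001]
contact_force: [0.5, 0.6, -2.5]
grip_width: 0.0537
```

```bash
cat >> h.py <<'E'
import json
def rec():
    o=r.get_obs(); open('rec.jsonl','a').write(json.dumps([list(o['joints']),list(o['tcp_pos']),list(o['orientation'])])+'\n'); print(o['joints'].round(3),o['tcp_pos'].round(4))
E
python3 -c "
from h import *
open('rec.jsonl','a').write(json.dumps([[-1.30608802,.47772286,.02231213,1.55634642,-.01150503,1.10930456,-.08311327],[.24564236,.62810455,.20892134],[-5.82133285e-01,-3.08697688,2.57723816e-03]])+'\n'+json.dumps([[-1.313,-0.336,1.454,1.764,0.359,1.38,0.108],[0.4616074,-0.25819553,0.37219504],[2.15523592,2.21686815,0.02041466]])+'\n')
rec()"
```

```text
[-1.314 -0.336  1.454  1.764  0.359  1.38   0.606] [ 0.4617 -0.2582  0.3722]
```

>>> play_rows(deltas=[[50,[0,0,30],[0,0.1,0]],[50,[0,0,60],[0,0.15,0.1]],[50,[0,0,80],[0,0.15,0.2]],[50,[0,0,80],[0,0.15,0.2]]])

```text
clock: 34.35
tcp_pos: [0.4208, -0.2328, 0.3134]
orientation: [-1.812, -2.521, -0.125]
contact_force: [-0.4, -0.4, -2.4]
grip_width: 0.0542
```

```bash
python3 -c "
from h import *
rec()"
```

```text
[-1.23  -0.337  1.455  1.901  0.257  1.29   0.469] [ 0.4208 -0.2328  0.3134]
```

>>> play_rows(deltas=[[50,[0,0,-30],[0.1,-0.1,0]],[50,[0,0,-60],[0.15,-0.2,0.1]],[50,[40,0,-60],[0.15,-0.2,0.1]],[50,[80,0,-60],[0.15,-0.2,0.1]]])

```text
clock: 34.85
tcp_pos: [0.3945, -0.1614, 0.3804]
orientation: [1.928, 2.418, -0.251]
contact_force: [0.7, -0.8, -2.0]
grip_width: 0.054
```

```bash
python3 -c "
from h import *
rec()"
```

```text
[-0.964 -0.231  0.921  1.896  0.331  1.476  0.115] [ 0.3945 -0.1614  0.3804]
```

```bash
cat > kin.py <<'E'
from h import *
from scipy.optimize import least_squares
S=np.array([-1,1,-1,1,-1,1,-1])
x0=np.array([.267,.293,.0525,.0775,.3425,.076,.25]+[0.]*7)
def fk(q,x):
    d1,d3,a4,a5,d5,a7,d7=x[:7]
    P=[(0,0,d1),(-90,0,0),(90,0,d3),(90,a4,0),(90,a5,d5),(90,0,0),(-90,a7,d7)]; T=np.eye(4)
    for (al,a,d),th in zip(P,np.array(q)*S+x[7:]):
        ca,sa=np.cos(np.radians(al)),np.sin(np.radians(al)); c,s=np.cos(th),np.sin(th)
        T=T@np.array([[c,-s,0,a],[s*ca,c*ca,-sa,-sa*d],[s*sa,c*sa,ca,ca*d],[0,0,0,1]])
    return T
def fit():
    D=[json.loads(l) for l in open('rec.jsonl')]
    def res(x):
        e=[]
        for q,p,rv in D:
            T=fk(q,x); e+=list((T[:3,3]-p)*1000)+list(((T[:3,:3]-R.from_rotvec(rv).as_matrix())*300).ravel())
        return np.array(e+list((x-x0)[:7]*30)+list(x[7:]*2))
    b=None
    for k in (0,np.pi/2,np.pi,-np.pi/2):
        z=x0.copy(); z[13]=k; s=least_squares(res,z)
        if b is None or s.cost<b.cost: b=s
    return b,len(D)
E
python3 -c "
from kin import *
b,n=fit(); print(n,b.cost,b.x.round(4)); print(b.fun[:12*n].reshape(n,12)[:,:3].round(1)); np.save('kin.npy',b.x)"
```

```text
5 19651.397998845918 [ 0.261  -0.1676  0.7911  0.6617 -0.1033 -0.1855  0.2634  0.6645  0.0645
 -0.8913 -0.1166  0.1811  0.1388 -1.8685]
[[  1.1   5.2   8.1]
 [ -8.4   0.5 -15.6]
 [ -8.4   0.5 -16. ]
 [ -1.  -16.   -3.4]
 [  5.8  21.8  26.9]]
```

```bash
cat > kin2.py <<'E'
from h import *
import itertools
from scipy.optimize import least_squares
def frames(q,s,o):
    a=np.array(q)*s+o; Rs=[np.eye(3)]
    for i,t in enumerate(a):
        c,n=np.cos(t),np.sin(t)
        M=np.array([[c,-n,0],[n,c,0],[0,0,1]]) if i%2==0 else np.array([[c,0,n],[0,1,0],[-n,0,c]])
        Rs.append(Rs[-1]@M)
    return Rs
D=[json.loads(l) for l in open('rec.jsonl')]
RT=[R.from_rotvec(d[2]).as_matrix() for d in D]
E
cat > f.py <<'E'
from kin2 import *
out=[]
for s in itertools.product((1,-1),repeat=7):
    if s[1]<0: continue
    s=np.array(s,float)
    for o4,o6,o2 in itertools.product((0,np.pi/2,np.pi,-np.pi/2),(0,np.pi/2,np.pi,-np.pi/2),(0,np.pi/2)):
        # closed check with zero other offsets: only tool z axis mis-match, o1/o7 solved
        f=lambda o: np.concatenate([(frames(d[0],s,np.array([o[0],o2,0,o4,0,o6,o[1]]))[-1]-M).ravel() for d,M in zip(D,RT)])
        # reject early using relative tilt (tool z dot world z)
        tz=[abs(frames(d[0],s,np.array([0,o2,0,o4,0,o6,0]))[-1][2,2]-M[2,2]) for d,M in zip(D,RT)]
        if max(tz)<.1:
            for k in (0,2):
                z=least_squares(f,[k,k]); out.append((z.cost,list(s.astype(int)),o2,o4,o6,z.x%(2*np.pi)))
out.sort(key=lambda t:t[0])
for t in out[:6]: print(t)
E
timeout 400 python3 f.py
```

```text
(np.float64(1.4211632242364605e-07), [np.int64(-1), np.int64(1), np.int64(-1), np.int64(1), np.int64(1), np.int64(1), np.int64(-1)], 0, 3.141592653589793, 3.141592653589793, array([7.59060654e-05, 1.57078814e+00]))
(np.float64(1.4211632242367982e-07), [np.int64(-1), np.int64(1), np.int64(-1), np.int64(1), np.int64(-1), np.int64(1), np.int64(-1)], 0, 0, 0, array([7.59060679e-05, 1.57078814e+00]))
(np.float64(1.421163224237043e-07), [np.int64(-1), np.int64(1), np.int64(-1), np.int64(1), np.int64(1), np.int64(1), np.int64(-1)], 0, 3.141592653589793, 3.141592653589793, array([7.59070045e-05, 1.57078814e+00]))
(np.float64(1.421163224237092e-07), [np.int64(-1), np.int64(1), np.int64(-1), np.int64(1), np.int64(-1), np.int64(1), np.int64(-1)], 0, 0, 0, array([7.59069963e-05, 1.57078814e+00]))
(np.float64(0.3548913536031768), [np.int64(1), np.int64(1), np.int64(-1), np.int64(1), np.int64(-1), np.int64(1), np.int64(-1)], 0, 0, 0, array([2.28936891, 1.40445207]))
(np.float64(0.3548913536031786), [np.int64(1), np.int64(1), np.int64(-1), np.int64(1), np.int64(1), np.int64(1), np.int64(-1)], 0, 3.141592653589793, 3.141592653589793, array([2.28936886, 1.40445202]))
```

```bash
cat >> kin2.py <<'E'
s=np.array([-1,1,-1,1,-1,1,-1.]); o=np.array([0,0,0,0,0,0,np.pi/2])
cols=[(0,2),(2,2),(2,0),(4,2),(4,0),(6,2),(6,0)]
def row(q):
    F=frames(q,s,o); return np.stack([F[i][:,j] for i,j in cols],1)
X=np.linalg.lstsq(np.concatenate([row(d[0]) for d in D]),np.concatenate([d[1] for d in D]),rcond=None)[0]
def fkp(q): return row(q)@X, frames(q,s,o)[-1]
E
python3 -c "
from kin2 import *
print(X.round(4)); print([((fkp(d[0])[0]-d[1])*1000).round(1) for d in D])"
```

```text
[ 0.3433  0.4979 -0.0307  0.5126 -0.0712  0.4229  0.0201]
[array([-59.5,  16.8,   2.4]), array([ 1.2, -4.4,  0.7]), array([ 1.3, -4.4,  0.4]), array([ 7.7,  4.3, -5.6]), array([-10.3,  10.6,   2.1])]
```

```bash
sed -i 's/^cols=.*/cols=[(0,2),(1,0),(2,1),(2,2),(4,1),(4,2),(6,1),(6,2),(6,0),(2,0),(4,0)][:N]/; s/^s=np/N=8\ns=np/' kin2.py
python3 -c "
from kin2 import *
print(X.round(4)); print([((fkp(d[0])[0]-d[1])*1000).round(1) for d in D])"
```

```text
[ 2.870e-01 -0.000e+00 -3.050e-02  5.418e-01 -3.160e-02  4.725e-01
 -1.000e-04  3.485e-01]
[array([0., 0., 0.]), array([-0. ,  0. ,  0.2]), array([ 0. ,  0. , -0.1]), array([ 0., -0., -0.]), array([-0. , -0. , -0.1])]
```

```bash
cat > sim.py <<'E'
from kin2 import *
LO=np.array([-2.96,-.34,-1.41,.24,-1.37,.17,-2.96]);HI=np.array([2.96,2.1,1.46,2.44,4.51,1.92,2.96])
def err(q,p,Rt):
    x,M=fkp(q); return np.concatenate([p-x,R.from_matrix(Rt@M.T).as_rotvec()])
def jac(q):
    x,M=fkp(q); J=np.zeros((6,7))
    for i in range(7):
        h=np.zeros(7);h[i]=1e-5; a,A=fkp(q+h); J[:3,i]=(a-x)/1e-5; J[3:,i]=R.from_matrix(A@M.T).as_rotvec()/1e-5
    return J
def step(q,p,Rt,lam=1e-3,n=6):
    x,M=fkp(q); e=err(q,p,Rt); f=min(1,.0625/max(1e-9,np.linalg.norm(e[:3])),.1867/max(1e-9,np.linalg.norm(e[3:])))
    p=x+f*e[:3]; Rt=R.from_rotvec(f*e[3:]).as_matrix()@M
    for _ in range(n):
        e=err(q,p,Rt)/1; J=jac(q); q=np.clip(q+J.T@np.linalg.solve(J@J.T+lam**2*np.eye(6),e),LO,HI)
    return q
def play(q,rows):
    x0,M0=fkp(q)
    for sh,tu in rows: q=step(q,x0+M0@np.array(sh)/1000,M0@R.from_rotvec(tu).as_matrix())
    return q
E
python3 - <<'E'
from sim import *
q=np.array(D[0][0])
q=play(q,[((-105,-55,-56),(0,0,-.15)),((-209,-110,-111),(0,0,-.3)),((-209,-110,-111),(0,0,-.373)),((-285,-192,-111),(0,0,-.373)),((-360,-275,-111),(0,0,-.373)),((-436,-358,-111),(0,0,-.373)),((-512,-440,-111),(0,0,-.373)),((-588,-522,-111),(0,0,-.373))])
print('true j1 -.67 j7 1.06',q.round(2),fkp(q)[0].round(3))
q=play(q,[((-30,-72,-7),(0,0,0)),((-60,-144,-7),(0,0,0)),((-90,-216,-7),(0,0,0))]+[((-118,-286,-7),(0,0,0))]*3+[((-118,-286,40),(0,0,0)),((-118,-286,90),(0,0,0))])
print('true -.26 1.71',q.round(2),fkp(q)[0].round(3))
q=play(np.array(D[3][0]),[((0,0,-30),(.1,-.1,0)),((0,0,-60),(.15,-.2,.1)),((40,0,-60),(.15,-.2,.1)),((80,0,-60),(.15,-.2,.1))]); print(D[4][0],q.round(3))
E
```

```text
true j1 -.67 j7 1.06 [-0.69  0.15  0.17  1.77 -0.03  1.22  1.03] [0.485 0.217 0.313]
true -.26 1.71 [-0.27  0.35  0.37  1.75 -0.14  1.07  1.69] [ 0.594 -0.073  0.223]
[-0.9635035516328281, -0.23123866961477832, 0.9211475412965077, 1.8955695273277744, 0.33077464914775123, 1.4758902081647498, 0.11541426331230165] [-0.964 -0.232  0.927  1.897  0.329  1.473  0.121]
```

```bash
cat >> sim.py <<'E'
def pose(yaw,tx=0,ty=0): return R.from_euler('xy',[tx,ty]).as_matrix()@(R.from_euler('z',yaw,degrees=True)*R.from_euler('x',180,degrees=True)).as_matrix()
def go(q,p,Rt,mx=20,n=2):
    tr=[]
    for k in range(mx):
        q=step(q,np.array(p),Rt,n=n); tr.append(q); e=err(q,np.array(p),Rt)
        if np.linalg.norm(e[:3])<.002 and np.linalg.norm(e[3:])<.01: return q,tr,True
    return q,tr,False
def margin(tr): tr=np.array(tr); return min((tr-LO).min(),(HI-tr).min())
E
cat > srch.py <<'E'
from sim import *
import time
q0=r.get_obs()['joints']; x,M=fkp(q0); print(q0.round(2),x.round(3))
rng=np.random.default_rng(0); best=[]; t=time.time()
while time.time()-t<240:
    k=rng.integers(1,3); W=[]
    for _ in range(k):
        W.append((np.array([rng.uniform(.4,.7),rng.uniform(-.35,.0),rng.uniform(.32,.42)]),rng.uniform(50,170),*(rng.uniform(-.3,.3,2)*(rng.random()<.6))))
    W=[(p.round(2),round(y),round(a,1),round(b,1)) for p,y,a,b in W]
    yf=rng.choice([75,92,110]); q=q0; T=[]; ok=True
    for p,y,a,b in W+[(np.array([.654,-.023,.34]),yf,0,0)]:
        q,tr,ok=go(q,p,pose(y,a,b)); T+=tr
        if not ok: break
    if not ok: continue
    sc=-abs(q[2])+min(0,margin(T)-.03)*10-.01*len(T)
    best.append((sc,q.round(2).tolist(),len(T),W,yf,round(margin(T),3)))
best.sort(key=lambda b:-b[0]); print(len(best))
for b in best[:4]: print(b)
E
python3 srch.py
```

```text
[-0.96 -0.23  0.92  1.9   0.33  1.48  0.12] [ 0.394 -0.161  0.38 ]
8119
(np.float64(-0.14225410594077867), [-0.04, 0.36, -0.02, 1.43, 0.01, 1.35, 0.28], 12, [(array([ 0.51, -0.26,  0.36]), 147, np.float64(-0.0), np.float64(0.0))], np.int64(110), np.float64(0.042))
(np.float64(-0.22058870489506832), [-0.13, 0.36, 0.1, 1.44, -0.04, 1.34, 0.0], 12, [(array([ 0.52, -0.12,  0.32]), 136, np.float64(-0.0), np.float64(0.0)), (array([ 0.47, -0.08,  0.39]), 106, np.float64(0.2), np.float64(-0.3))], np.int64(92), np.float64(0.065))
(np.float64(-0.3062000762272827), [-0.17, 0.36, 0.15, 1.44, -0.05, 1.34, 0.02], 16, [(array([ 0.49, -0.12,  0.4 ]), 103, np.float64(0.2), np.float64(-0.1)), (array([ 0.68, -0.22,  0.33]), 150, np.float64(-0.0), np.float64(-0.0))], np.int64(92), np.float64(0.052))
(np.float64(-0.46346924776561227), [-0.05, 0.36, -0.01, 1.44, 0.0, 1.35, -0.03], 15, [(array([ 0.41, -0.2 ,  0.35]), 103, np.float64(0.0), np.float64(-0.0))], np.int64(92), np.float64(0.0))
```

Run:
```python
from sim import *
plan([(.51,-.26,.36,147,50)])
q=r.get_obs()['joints']; q,tr,ok=go(q,[.51,-.26,.36],pose(147)); print(ok,len(tr),q.round(2),[t[1:3].round(2) for t in tr])
```

```text
t 34.85 tcp [ 0.3945 -0.1614  0.3804] yaw tooly 12.5 f [ 0.7 -0.8 -2. ] w 0.054 j7 0.12 j1 -0.96
[50, [np.float64(-119.0), np.float64(93.0), np.float64(27.0)], [np.float64(-0.148), np.float64(0.085), np.float64(-0.769)]] rows>=4.2
True 7 [ 0.34  0.2   0.02  1.6  -0.    1.34  1.36] [array([-0.19,  1.1 ]), array([-0.09,  1.42]), array([-0.23, -0.24]), array([-0.11, -0.12]), array([ 0.04, -0.03]), array([0.2 , 0.02]), array([0.2 , 0.02])]
```

```bash
cat >> sim.py <<'E'
SP=.7*.125*np.array([2.39,2.39,3.14,3.14,3.14,3.14,3.14])
def step(q,p,Rt,lam=1e-3,n=6):
    x,M=fkp(q); e0=err(q,p,Rt); f=min(1,.0625/max(1e-9,np.linalg.norm(e0[:3])),.1867/max(1e-9,np.linalg.norm(e0[3:])))
    for _ in range(5):
        pt=x+f*e0[:3]; Rq=R.from_rotvec(f*e0[3:]).as_matrix()@M; z=q
        for _ in range(n):
            e=err(z,pt,Rq); J=jac(z); z=np.clip(z+J.T@np.linalg.solve(J@J.T+lam**2*np.eye(6),e),LO,HI)
        g=(abs(z-q)/SP).max()
        if g<=1.02: return z
        f*=max(.3,.95/g)
    return q+(z-q)*min(1,1/g)
E
sed -i 's/sc=-abs(q\[2\])/sc=-abs(q[2]-.0)/; s/<240/<420/' srch.py; timeout 560 python3 srch.py
```

```text
[-0.96 -0.23  0.92  1.9   0.33  1.48  0.12] [ 0.394 -0.161  0.38 ]
11445
(np.float64(-0.7012535516572728), [-0.45, 0.39, 0.55, 1.47, -0.21, 1.34, 0.47], 15, [(array([ 0.48, -0.04,  0.4 ]), 59, np.float64(-0.1), np.float64(-0.3)), (array([ 0.58, -0.06,  0.35]), 56, np.float64(-0.2), np.float64(0.3))], np.int64(110), np.float64(0.072))
(np.float64(-0.7471119204745142), [-0.51, 0.41, 0.65, 1.47, -0.25, 1.35, 0.5], 10, [(array([ 0.6 , -0.02,  0.38]), 64, np.float64(-0.3), np.float64(-0.2))], np.int64(110), np.float64(0.193))
(np.float64(-0.7618906893630008), [-0.52, 0.41, 0.66, 1.47, -0.25, 1.35, 0.49], 10, [(array([ 0.54, -0.02,  0.32]), 58, np.float64(-0.3), np.float64(0.1))], np.int64(110), np.float64(0.236))
(np.float64(-0.7673761146645599), [-0.52, 0.41, 0.67, 1.47, -0.26, 1.35, 0.51], 10, [(array([ 0.41, -0.01,  0.39]), 62, np.float64(-0.3), np.float64(0.0))], np.int64(110), np.float64(0.114))
```

```bash
cat >> sim.py <<'E'
def rel(p,Rt):
    x,M=fkp(r.get_obs()['joints']); print('d',((M.T@(np.array(p)-x))*1000).round(),'t',R.from_matrix(M.T@Rt).as_rotvec().round(3))
E
python3 - <<'E'
from sim import *
rel([.6,-.02,.38],pose(64,-.3,-.2))
q,tr,ok=go(r.get_obs()['joints'],[.6,-.02,.38],pose(64,-.3,-.2)); print(len(tr),ok,[t.round(2).tolist() for t in tr])
E
```

```text
d [ 90. 230. -35.] t [-0.286 -0.119  0.728]
5 True [[-0.97, -0.15, 0.9, 1.87, 0.29, 1.39, -0.07], [-0.97, -0.06, 0.88, 1.83, 0.26, 1.3, -0.27], [-0.98, 0.04, 0.86, 1.79, 0.24, 1.24, -0.47], [-1.0, 0.14, 0.86, 1.73, 0.22, 1.19, -0.67], [-1.0, 0.17, 0.86, 1.72, 0.22, 1.18, -0.71]]
```

>>> play_rows(deltas=[[50,[90,230,-35],[-0.286,-0.119,0.728]],[50,[90,230,-35],[-0.286,-0.119,0.728]],[50,[90,230,-35],[-0.286,-0.119,0.728]],[50,[90,230,-35],[-0.286,-0.119,0.728]],[50,[90,230,-35],[-0.286,-0.119,0.728]],[50,[90,230,-35],[-0.286,-0.119,0.728]]])

```text
clock: 35.6
tcp_pos: [0.6004, -0.0181, 0.3797]
orientation: [2.379, 1.443, 0.012]
contact_force: [-0.0, -0.1, -2.0]
grip_width: 0.0544
```

Run:
```python
from sim import *
rel([.654,-.023,.34],pose(110))
q=r.get_obs()['joints'];print(q.round(2), r.get_obs()['grip_width'])
for y in(92,110):
  z,tr,ok=go(q,[.654,-.023,.34],pose(y)); print(y,len(tr),ok,z.round(2)); z,tr,ok=go(z,[.654,-.023,.086],pose(y)); print(ok,z.round(2),margin(tr))
```

```text
d [28. 36. 49.] t [ 0.219  0.298 -0.821]
[-1.03  0.18  0.89  1.72  0.21  1.17 -0.7 ] 0.05444932158429649
92 4 True [-0.55  0.42  0.71  1.47 -0.28  1.35  0.21]
True [-0.47  0.64  0.59  1.74 -0.44  0.89  0.34] 0.6866364693997553
110 5 True [-0.52  0.41  0.66  1.47 -0.25  1.35  0.51]
True [-0.44  0.63  0.55  1.74 -0.41  0.89  0.63] 0.6905762879059996
```

>>> play_rows(deltas=[[50,[28,36,49],[0.219,0.298,-0.821]],[50,[28,36,49],[0.219,0.298,-0.821]],[50,[28,36,49],[0.219,0.298,-0.821]],[50,[28,36,49],[0.219,0.298,-0.821]],[50,[28,36,49],[0.219,0.298,-0.821]],[50,[28,36,49],[0.219,0.298,-0.821]],[50,[28,36,49],[0.219,0.298,-0.821]]])

```text
clock: 36.48
tcp_pos: [0.6539, -0.0237, 0.3403]
orientation: [1.804, 2.57, 0.001]
contact_force: [0.2, 0.1, -3.0]
grip_width: 0.0543
```

Run:
```python
from sim import *
rel([.654,-.023,.085],pose(110)); plan([]); print(r.get_obs()['joints'].round(2))
```

```text
d [  1.   0. 255.] t [ 0.001  0.001 -0.002]
t 36.48 tcp [ 0.6539 -0.0237  0.3403] yaw tooly 19.9 f [ 0.2  0.1 -3. ] w 0.0543 j7 0.49 j1 -0.49
[-0.49  0.4   0.62  1.47 -0.23  1.35  0.49]
```

>>> play_rows(deltas=[[50,[1,0,50],[0,0,0]],[50,[1,0,100],[0,0,0]],[50,[1,0,150],[0,0,0]],[50,[1,0,195],[0,0,0]],[50,[1,0,225],[0,0,0]],[50,[1,0,243],[0,0,0]],[50,[1,0,252],[0,0,0]],[50,[1,0,255],[0,0,0]]])

```text
clock: 37.48
tcp_pos: [0.6544, -0.0228, 0.0859]
orientation: [1.804, 2.569, 0.001]
contact_force: [-1.3, -2.1, 7.2]
grip_width: 0.0541
```

>>> play_rows(deltas=[[50,[0,0,1],[0,0,0]],[50,[0,0,1],[0,0,0]]])

```text
clock: 37.72
tcp_pos: [0.6552, -0.023, 0.086]
orientation: [1.803, 2.568, 0.003]
contact_force: [0.2, -0.7, 1.6]
grip_width: 0.0542
```

>>> play_rows(deltas=[[60,[0,0,0],[0,0,0]],[66,[0,0,0],[0,0,0]],[80,[0,0,0],[0,0,0]],[80,[0,0,0],[0,0,0]],[80,[0,0,-40],[0,0,0]],[80,[0,0,-100],[0,0,0]],[80,[0,0,-160],[0,0,0]],[80,[0,0,-220],[0,0,0]]])

```text
clock: 38.72
tcp_pos: [0.6539, -0.0229, 0.308]
orientation: [1.803, 2.568, 0.003]
contact_force: [0.4, 0.1, -0.1]
grip_width: 0.08
```

Run:
```python
from sim import *
p,d=tops('top'); p,d=grab('side'); save(p,'s3.png',3.1,(210,110,450,300)); plan([]); q=r.get_obs()['joints']; print(q.round(2))
W=cloud('side',d); w=W[(abs(W[...,0]-.654)<.05)&(abs(W[...,1]+.023)<.05)&(W[...,2]>.115)&(W[...,2]<.16)]; print(len(w),w.mean(0).round(4))
# to right pull, yaw 0 or 180 hand
for y in(0,180):
  z,tr,ok=go(q,[.604,.077,.30],pose(y)); print(y,ok,len(tr),z.round(2),round(margin(tr),2)); z,tr,ok=go(z,[.604,.077,.165],pose(y)); print(z.round(2))
```

```text
top 286 ((328.0439453125, -98.14067077636719), 28.509525299072266) [ 57 111  54] [364 265]
t 38.83 tcp [ 0.6577 -0.024   0.3139] yaw tooly 19.8 f [-0.4 -0.9  0. ] w 0.0797 j7 0.5 j1 -0.49
[-0.49  0.41  0.62  1.51 -0.25  1.28  0.5 ]
313 [ 0.659  -0.024   0.1379]
0 True 11 [-0.99  0.47  1.08  1.66 -0.43  1.28 -1.39] 0.38
[-0.9   0.59  0.97  1.81 -0.56  1.04 -1.29]
180 True 7 [-0.5   0.3   0.35  1.63 -0.11  1.23  1.44] 0.64
[-0.47  0.43  0.32  1.78 -0.16  0.96  1.48]
```

View pics/s3.png

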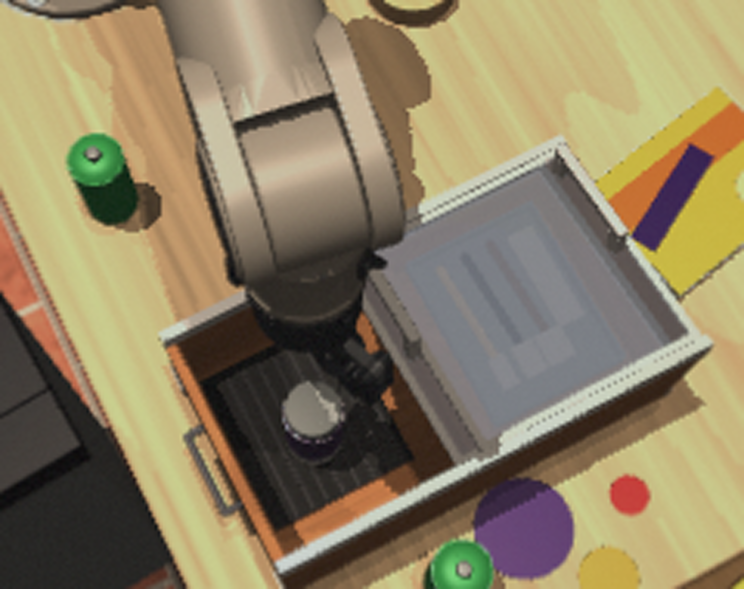

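Run:
```python
from sim import *
rel([.604,.0775,.28],pose(180))
```

```text
d [114. -17.  33.] t [ 0.01   0.015 -1.225]
```

>>> play_rows(deltas=[[40,[16,-3,0],[0,0,-0.18]],[40,[32,-5,0],[0,0,-0.36]],[40,[48,-8,0],[0,0,-0.54]],[40,[64,-10,5],[0,0,-0.72]],[40,[80,-13,10],[0,0,-0.9]],[40,[100,-16,20],[0,0,-1.08]],[40,[114,-17,33],[0.01,0.015,-1.225]],[40,[114,-17,33],[0.01,0.015,-1.225]]])

```text
clock: 39.83
tcp_pos: [0.6026, 0.0786, 0.2785]
orientation: [0.001, -3.139, -0.001]
contact_force: [0.6, 0.2, 0.1]
grip_width: 0.0401
```

Run:
```python
from sim import *
p,d=grab('top'); W=cloud('top',d)
rel([.604,.0775,.166],pose(180)); plan([])
```

```text
d [ -1.   0. 113.] t [ 0.    -0.001 -0.003]
t 39.88 tcp [0.6034 0.0774 0.2794] yaw tooly 89.9 f [ 0.1 -0.5  0.5] w 0.04 j7 1.44 j1 -0.5
```

>>> play_rows(deltas=[[40,[0,0,50],[0,0,0]],[40,[0,0,85],[0,0,0]],[40,[0,0,105],[0,0,0]],[40,[0,0,114],[0,0,0]],[6,[0,0,114],[0,0,0]],[6,[0,0,114],[0,0,0]],[6,[0,0,114],[0,0,0]],[6,[0,0,114],[0,0,0]]])

```text
clock: 40.88
tcp_pos: [0.6041, 0.0772, 0.1665]
orientation: [0.004, 3.14, 0.0]
contact_force: [-1.4, -1.9, 4.3]
grip_width: 0.0111
```

>>> play_rows(deltas=[[6,[0,-20,0],[0,0,0]],[6,[0,-45,0],[0,0,0]],[6,[0,-72,0],[0,0,0]],[6,[0,-100,0],[0,0,0]],[6,[0,-128,0],[0,0,0]],[6,[0,-152,0],[0,0,0]],[6,[0,-168,0],[0,0,0]],[6,[0,-174,0],[0,0,0]]])

```text
clock: 41.88
tcp_pos: [0.6052, -0.0985, 0.1666]
orientation: [0.006, 3.137, -0.0]
contact_force: [6.6, 1.2, -4.5]
grip_width: 0.0105
```

>>> play_rows(deltas=[[6,[0,-4,0],[0,0,0]],[6,[0,-6,0],[0,0,0]],[6,[0,-6,0],[0,0,0]]])

```text
clock: 42.25
tcp_pos: [0.6052, -0.0999, 0.1666]
orientation: [0.001, 3.137, 0.009]
contact_force: [-0.9, 11.7, 2.7]
grip_width: 0.0108
```

>>> play_rows(deltas=[[6,[0,0,0],[0,0,0]],[40,[0,0,0],[0,0,0]],[40,[0,0,0],[0,0,0]],[40,[0,0,-50],[0,0,0]],[40,[0,0,-100],[0,0,0]],[40,[0,0,-130],[0,0,0]]])

```text
clock: 43.0
tcp_pos: [0.6052, -0.1017, 0.2994]
orientation: [0.003, 3.134, 0.008]
contact_force: [1.5, 0.4, -1.0]
grip_width: 0.0401
```

```bash
cat > pulls.py <<'E'
from sim import *
def pulls():
  for n in('top','side'):
    p,d=grab(n); W=cloud(n,d)
    for nm,a,b in(('R',-.13,.12),('L',.23,.33)):
        q=W[(W[...,1]<b)&(W[...,1]>a)&(W[...,0]>.56)&(W[...,0]<.65)]
        h=q[:,2]-(.14+(q[:,0]-.53)*np.tan(np.radians(10))); q=q[(h>.026)&(h<.055)]
        if len(q)>20: print(n,nm,len(q),np.median(q,0).round(4))
E
python3 - <<'E'
from pulls import *
pulls(); q=r.get_obs()['joints']; rel([.604,.290,.29],pose(180)); plan([])
z,tr,ok=go(q,[.604,.29,.29],pose(180)); print(ok,len(tr),z.round(2)); z,tr,ok=go(z,[.604,.29,.166],pose(180)); print(z.round(2))
E
```

```text
top L 135 [0.6008 0.2904 0.1986]
side R 136 [ 0.6079 -0.0994  0.2015]
side L 152 [0.6049 0.2883 0.2002]
d [  3. 392.  13.] t [ 0.005  0.011 -0.002]
t 43.1 tcp [ 0.6065 -0.1019  0.3007] yaw tooly 89.9 f [ 0.6 -0.2  0.2] w 0.0402 j7 1.75 j1 -0.23
True 7 [-0.71  0.42  0.24  1.48 -0.1   1.25  1.11]
[-0.7   0.51  0.22  1.62 -0.13  1.02  1.13]
```

>>> play_rows(deltas=[[40,[3,56,5],[0.005,0.011,0]],[40,[3,114,5],[0.005,0.011,0]],[40,[3,172,5],[0.005,0.011,0]],[40,[3,230,5],[0.005,0.011,0]],[40,[3,288,5],[0.005,0.011,0]],[40,[3,345,5],[0.005,0.011,0]],[40,[3,392,10],[0.005,0.011,0]],[40,[3,392,13],[0.005,0.011,0]]])

```text
clock: 44.1
tcp_pos: [0.6022, 0.2954, 0.2873]
orientation: [0.008, -3.138, -0.001]
contact_force: [-0.3, -0.0, 0.1]
grip_width: 0.04
```

Run:
```python
from sim import *
rel([.604,.2895,.167],pose(180)); plan([])
```

```text
d [ -2.  -6. 120.] t [ 0.001 -0.003  0.005]
t 44.1 tcp [0.6022 0.2954 0.2873] yaw tooly 90.3 f [-0.3 -0.   0.1] w 0.04 j7 1.11 j1 -0.72
```

>>> play_rows(deltas=[[40,[-2,-6,20],[0,0,0.005]],[40,[-2,-6,65],[0,0,0.005]],[40,[-2,-6,100],[0,0,0.005]],[40,[-2,-6,116],[0,0,0.005]],[40,[-2,-6,120],[0,0,0.005]],[6,[-2,-6,120],[0,0,0.005]],[6,[-2,-6,120],[0,0,0.005]],[6,[-2,-6,120],[0,0,0.005]]])

```text
clock: 45.1
tcp_pos: [0.6049, 0.2899, 0.1689]
orientation: [0.001, -3.141, -0.003]
contact_force: [0.1, -0.7, 5.4]
grip_width: 0.0108
```

>>> play_rows(deltas=[[6,[0,2,0],[0,0,0]],[6,[0,4,0],[0,0,0]],[6,[0,7,0],[0,0,0]],[6,[0,9,0],[0,0,0]],[6,[0,9,0],[0,0,0]]])

```text
clock: 45.72
tcp_pos: [0.6048, 0.2943, 0.1689]
orientation: [-0.004, -3.139, 0.006]
contact_force: [-3.1, -9.4, 5.5]
grip_width: 0.0108
```

>>> play_rows(deltas=[[6,[0,-4,0],[0,0,0]],[40,[0,-4,0],[0,0,0]],[40,[0,-4,0],[0,0,0]],[40,[0,-4,-50],[0,0,0]],[40,[0,-4,-110],[0,0,0]],[40,[0,30,-150],[0,0,0]],[40,[0,85,-160],[0,0,0]],[40,[0,130,-160],[0,0,0]]])

```text
clock: 46.72
tcp_pos: [0.6054, 0.428, 0.3304]
orientation: [-0.002, -3.141, 0.001]
contact_force: [-0.0, 0.1, -0.8]
grip_width: 0.04
```

Run:
```python
from pulls import *
pulls(); p,d=tops('top'); save(p,'t9.png',1.6,(60,60,560,380)); p,d=tops('side'); save(p,'s9.png',1.25); plan([])
```

```text
top R 138 [ 0.6056 -0.0988  0.1987]
top L 140 [0.6011 0.2903 0.1998]
side R 143 [ 0.6056 -0.0991  0.2015]
side L 155 [0.6047 0.2878 0.2007]
top 284 ((327.9472961425781, -97.50953674316406), 28.71173858642578) [ 63 117  58] [364 265]
side 273 ((328.6855773925781, -97.91096496582031), 29.267498016357422) [ 71 140  75] [240 161]
t 46.92 tcp [0.6048 0.4262 0.3276] yaw tooly 90.0 f [ 0.2 -0.1 -0.4] w 0.04 j7 0.95 j1 -0.83
```

View pics/t9.png

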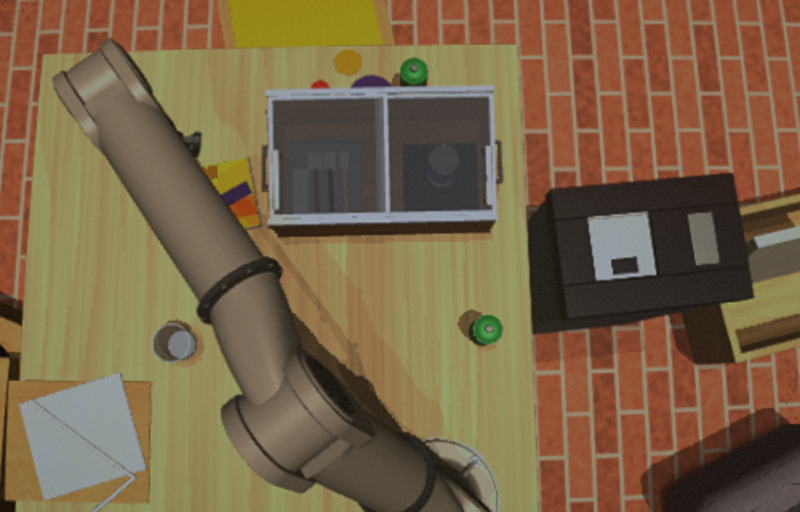

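View pics/s9.png

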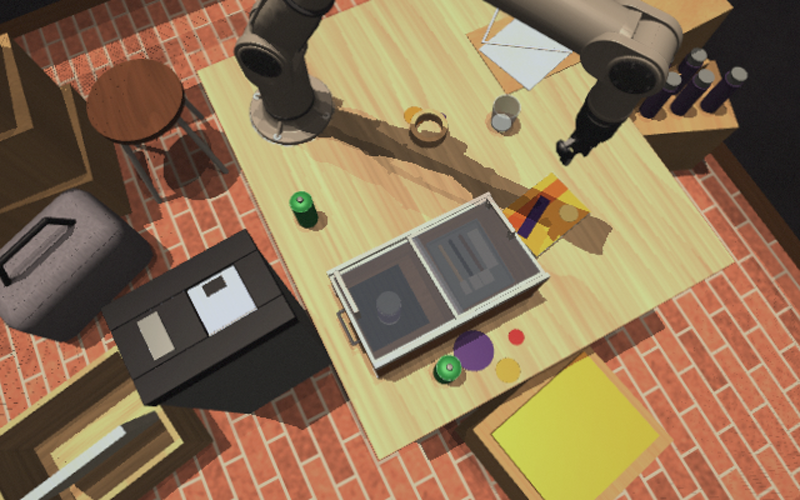

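The tool moved the left door 4 mm to its stop (9 N), but my relieving row pulled it back 4 mm before I let go: the pull reads 0.290 again and should be at 0.2945. I'll close it again and release in place.

Run:
```python
from sim import *
rel([.604,.2905,.29],pose(180)); rel([.604,.2905,.168],pose(180))
```

```text
d [   1. -136.   38.] t [-0.004 -0.004  0.   ]
d [   0. -135.  160.] t [-0.004 -0.004  0.   ]
```

>>> play_rows(deltas=[[40,[0,-50,10],[0,0,0]],[40,[0,-100,25],[0,0,0]],[40,[0,-135,38],[0,0,0]],[40,[0,-135,70],[0,0,0]],[40,[0,-135,115],[0,0,0]],[40,[0,-135,145],[0,0,0]],[40,[0,-135,159],[0,0,0]],[40,[0,-135,159],[0,0,0]]])

```text
clock: 47.92
tcp_pos: [0.6043, 0.2894, 0.169]
orientation: [-0.002, -3.137, 0.008]
contact_force: [-0.9, 0.4, -0.4]
grip_width: 0.0398
```

>>> play_rows(deltas=[[6,[0,0,0],[0,0,0]],[6,[0,0,0],[0,0,0]],[6,[0,0,0],[0,0,0]],[6,[0,3,0],[0,0,0]],[6,[0,6,0],[0,0,0]],[6,[0,8,0],[0,0,0]],[6,[0,8,0],[0,0,0]]])

```text
clock: 48.8
tcp_pos: [0.6053, 0.2941, 0.1708]
orientation: [-0.005, -3.138, 0.013]
contact_force: [-3.7, -7.8, 10.6]
grip_width: 0.0108
```

>>> play_rows(deltas=[[40,[0,0,0],[0,0,0]],[40,[0,0,0],[0,0,0]],[40,[0,0,0],[0,0,0]],[40,[0,0,-50],[0,0,0]],[40,[0,0,-110],[0,0,0]],[40,[0,30,-150],[0,0,0]],[40,[0,85,-160],[0,0,0]],[40,[0,130,-160],[0,0,0]]])

```text
clock: 49.8
tcp_pos: [0.6061, 0.4283, 0.3313]
orientation: [-0.003, -3.14, 0.009]
contact_force: [0.3, 0.5, -0.5]
grip_width: 0.0401
```

Run:
```python
from pulls import *
pulls(); p,d=grab('top'); save(p,'t10.png',3.5,(200,85,400,250)); plan([])
```

```text
top R 139 [ 0.605  -0.0989  0.1985]
top L 135 [0.6077 0.2952 0.1991]
side R 140 [ 0.6064 -0.099   0.201 ]
side L 151 [0.605  0.2923 0.2008]
t 49.95 tcp [0.6042 0.4295 0.3281] yaw tooly 90.1 f [-0.2 -0.4  0.1] w 0.0399 j7 0.95 j1 -0.84
```

View pics/t10.png

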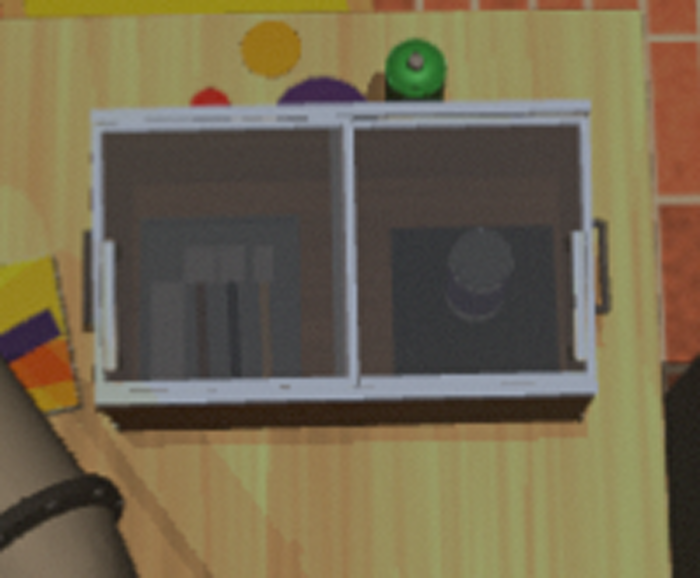

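Both doors are shut: the pulls read −0.099 and about 0.294, which is ±0.197 from the case's middle. The full can stands on the mat at (480, 265) in the crop. Handing in.

```bash
python3 -c "
from bench import r
print(r.hand_in())"
```

```text
the job is handed in; nothing more can be done
None
```

The job is handed in after about 50 s of robot time. Three spent cans (one from the mat, two from the table) went into the bin, and the one full can stands upright on the mat. Both doors are shut, and the green look-alikes were left alone.

**Last checks**
- **Doors:** the pulls read y = -0.099 and about 0.294, which matches fully shut. Both doors were pushed against their stops.
- **Bin and table:** the flap is shut and no spent can is left in view. I could not see inside the bin.
- **Bystanders:** the cup, tape roll and painting look unmoved in the pictures. I did not measure them.

**What went wrong on the way**
- **First pinch missed:** I closed too high on the right pull and went over the bar. The second pinch held.
- **Arm at its joint limits:** joints 2 and 3 reached the ends of their ranges while the arm carried the full can. I worked out the arm's kinematics and moved it clear.
- **Left door reopened:** on letting go I pulled the left door back 4 mm. The check showed it, and I closed it again.

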